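# Click the shelf register home

### The job

Set the shelf register on the archive bench to its home position: with a fingertip and without pinching anything, gently flick the edge of each of its two black star thumbwheels clockwise (seen from above), click by click, until the steel pointer rib on the wheel points at the steel index pin behind it and the wheel rests in that click. Never run a wheel past its pin; leave the register standing where it is, and leave the film core, the film can and the card box alone.

Things in the scene. Friction and masses are not known exactly. Their poses are not given: they have to be found in the camera images.
- register: Loose grey steel case (about 3 kg, rubber feet), 140 (x) by 320 (y) by 60 mm high, flat on the bench; origin at the centre of its underside, front -x (towards the robot at yaw 0). Two black star thumbwheels lie flat on its top side by side and overhang its front edge by 15 mm. Wheel underside 64 mm, upper side 80 mm above the bench, 4 mm above the case top.
- left_axle (a point): On the vertical axle of the left wheel (case x -35, y +80 mm), at half lug thickness, 72 mm above the bench; axes as the case. Wheel: hub disc 28 mm radius, six equal lugs 8 mm wide, 60 degrees apart, reaching to 50 mm radius. A low steel rib (5 mm wide, top 84 mm above the bench) runs from the axle out along one lug. In every click one lug points straight to the front (case -x).
- right_axle (a point): The same for the right wheel, of the same shape and size (case x -35, y -80 mm).
- left_pin (a point): Top of the left wheel's upright steel index pin, 6 mm diameter, 86 mm above the bench, 60 mm behind the left axle (case +x).
- right_pin (a point): The same for the right wheel's index pin, 60 mm behind the right axle.
- left_wheel (a joint): Left wheel's angle in rad: 0 with its rib at its pin, growing clockwise from above (front lugs then move to case +y). A sprung ball gives clicks of 1.047 rad; starts one, two or three clicks short (-1.05, -2.09, -3.14). A lug takes a push of 1 to 4 N; well past half a click the wheel snaps on into the next, before that it snaps back. Stops inside at -4.5 and +1.47.
- right_wheel (a joint): The same for the right wheel, turning in the same sense.
- core: White plastic film core, a ring of 50 mm outer diameter, 16 mm high, standing loose on the case top behind and between the wheels; origin at the centre of its underside.
- film_can: Round aluminium film can, 134 mm diameter, 28 mm high, on the bench left of the register; origin at the centre of its underside.
- card_box: Cardboard card box with a blue lid, 104 x 84 x 55 mm, on the bench right of the register; origin at the centre of its underside.

How it is judged:
By the outcome, as a careful person would: the job done as asked, in the order asked, and still so for the second after the job is handed in, with the robot touching nothing.
It also fails if it takes over 72 s, if anything falls off the work surface, if the arm or the gripper's body presses on something with over 40 N, if the wrist force passes 120 N, or if a joint passes its speed limit or range.

### The arm

A 6-joint arm with a two-finger parallel gripper is mounted at the origin on the work surface. World frame = base frame: x ahead of the robot, y to its left, z up, the work surface at z = 0. Lengths are in m, angles in degrees, forces in N, time in s.
With the tool pointing down it reaches from about 0.3 to 0.75 m from the base axis. Payload 8.5 kg.
Tool frame: the origin (TCP) lies midway between the tips of the shut fingers; the grasp point (between the pads) lies 19 mm behind it (hold_point_z is the distance from the TCP to the grasp point, in m); z points along the fingers, y is the direction in which the jaws open and shut (so a half turn about z gives the same grasp; the last joint's range is limited). The gripper opens to 88 mm and grips with 3 to 60 N. Pads are 18 mm wide; open, the fingers measure 123 mm over their backs; the gripper's body (75 mm by 187 mm) begins 45 mm behind the grasp point.
Start: joints at [-86.648, 21.807, 74.336, -0, 83.858, -12.336], TCP at [0.149, -0.529, 0.239] pointing down, gripper open.
Joint ranges: [-178.18, 178.18], [-50.72, 133.34], [12.68, 142.11], [-81.47, 261.47], [9.98, 163.14], [-165.26, 165.26]. Speed limits (degrees/s): [136.94, 136.94, 180, 180, 180, 180].

### API

Orientations are given as a 3x3 rotation matrix whose columns are the frame's x, y, z axes.
In Python, from cell import * gives the robot as it stands.
- The arm moves only by the tool move_arm, never from a script. Its argument "targets" is a list of rows, each an object of numbers: "ax", "ay", "az": the turn, a rotation vector about the tool's x, y, z in degrees; "tx", "ty", "tz": the shift along the tool's x, y, z in mm; "gripper": the opening in per cent of the stroke, from 0 (shut) to 100 (fully open). A call has 1 to 20 rows; each row shifts and turns the pose as measured when the row begins, along the tool's axes as they then stand; what a row does not reach is not made up. A row lasts 1/10 s, in which the tool goes at most 50 mm and 8.59 degrees, less where a joint would pass 70% of its speed; a pose out of reach is approached as far as the arm can. A call with a gripper value outside its range is refused whole. The fingers move at their own pace and stop on an object; "squeeze" is the grip in N (left out, the last holds). Time passes only in rows, so rows that do not move let the fingers close. It gives the time, the measured TCP pose, the force and the opening at its end, in the units of the state.
- get_obs(): the state, without advancing time (a new reading comes with each control period).
- get_image(name): name is "scene" or "top" or "wrist"; returns (picture, depth): 480x640x3 uint8, red, green, blue; 480x640 float32, m along the optical axis (not along the pixel's ray), 0 where there is no reading.
- camera_info(name): a dict with "camera_matrix" (3x3 intrinsics, pixels), "D" ([k1, k2, p1, p2, k3] as OpenCV has them; the pictures are not rectified), "R" (3x3) and "t" (3): a world point X has camera coordinates R X + t. Camera axes: x right, y down, z forward; pixel columns grow to the right and rows downward; lengths in m; the calibration is good to about 2 mm. A picture is of the moment at which its call begins: read the wrist's pose just before it. camera_info takes no time and is no camera call; for the wrist camera it gives the pose at the moment of the call.
- job_done(): hands the job in, once; it reports no verdict.
The state is a dict: "time_s": time; "joints": joint angles; "joint_vel": joint speeds; "joint_efforts": joint torques, N m; "position": TCP position; "ee_rot": TCP orientation; "force": force on the tool from outside, world axes, zero at the start; "moment": the same for the moment, N m; "finger_gap": finger opening in m.
Only numpy, scipy, OpenCV 4.12 (cv2) and the standard library are available. Lean on these libraries where they do the work, as an engineer would, in place of code of your own. Each camera call takes 0.05 s, during which the arm holds its last target. There are 200 camera calls.

## Working session

There is one attempt and no reset: what is moved stays moved. The work goes in short steps, Python scripts to look and compute and a tool call to move; the robot and the scene stay as the last step left them, time stands still between calls to the robot, and variables do not carry over. Pictures are saved under pics/ and viewed, about 8 in all and at most 12, crops included, and the job is handed in when it is done.

Besides the shell and the picture viewer there is one more tool, called after ">>>" as name(argument=value, ...) on one line, values as JSON. move_arm: Moves the arm, as the interface text tells. Its arguments: {"type":"object","properties":{"targets":{"type":"array","items":{"type":"object","properties":{"ax":{"type":"number"},"ay":{"type":"number"},"az":{"type":"number"},"tx":{"type":"number"},"ty":{"type":"number"},"tz":{"type":"number"},"gripper":{"type":"number"}}}},"squeeze":{"type":"number"}},"required":["targets"]}

```bash
mkdir -p pics; ls
python3 - <<'E'
from cell import *
import cv2
o=get_obs();print(o)
for n in("top","scene"):
    p,d=get_image(n);cv2.imwrite(f"pics/{n}0.png",p[:,:,::-1]);import numpy as np;np.save(f"pics/{n}0.npy",d)
    print(camera_info(n))
E
```

```text
pics
{'time_s': 0.0, 'joints': array([-8.66476345e+01,  2.18409325e+01,  7.43852511e+01, -1.22089794e-03,
        8.38583256e+01, -1.23368387e+01]), 'joint_vel': array([-0.00647044, -0.00592564,  0.04844134,  0.03835173, -0.04800664,
        0.11281449]), 'joint_efforts': array([-3.45226663e-04, -4.37928486e+01, -2.24554610e+01,  7.12941075e-02,
        3.52087186e-02, -1.18405787e-04]), 'position': array([ 0.14869602, -0.5292195 ,  0.23813539]), 'ee_rot': array([[ 9.62742112e-01,  2.70421181e-01, -1.07400698e-04],
       [ 2.70421042e-01, -9.62741033e-01,  1.47119985e-03],
       [ 2.94444542e-04, -1.44542946e-03, -9.99998912e-01]]), 'force': array([0.81857274, 0.01597582, 0.05858918]), 'moment': array([-0.01009516, -0.02250123,  0.01022669]), 'finger_gap': 0.08782081673349}
{'camera_matrix': array([[581.74555946,   0.        , 329.07967434],
       [  0.        , 581.74555946, 252.31364847],
       [  0.        ,   0.        ,   1.        ]]), 'D': array([-0.05730948,  0.        ,  0.        ,  0.        ,  0.        ]), 'R': array([[-0.0056206 , -0.99990732, -0.01239963],
       [-0.99811738,  0.00636701, -0.06100133],
       [ 0.06107463,  0.01203342, -0.99806066]]), 't': array([0.02294524, 0.5806606 , 1.45553716])}
{'camera_matrix': array([[466.44134592,   0.        , 308.10277163],
       [  0.        , 466.44134592, 246.02007479],
       [  0.        ,   0.        ,   1.        ]]), 'D': array([-0.10359747,  0.        ,  0.        ,  0.        ,  0.        ]), 'R': array([[-0.88788405,  0.45962371,  0.02019805],
       [ 0.2741183 ,  0.56376966, -0.77911676],
       [-0.36948759, -0.68622869, -0.62655336]]), 't': array([ 0.51765928, -0.09907909,  1.3904705 ])}
```

View pics/top0.png

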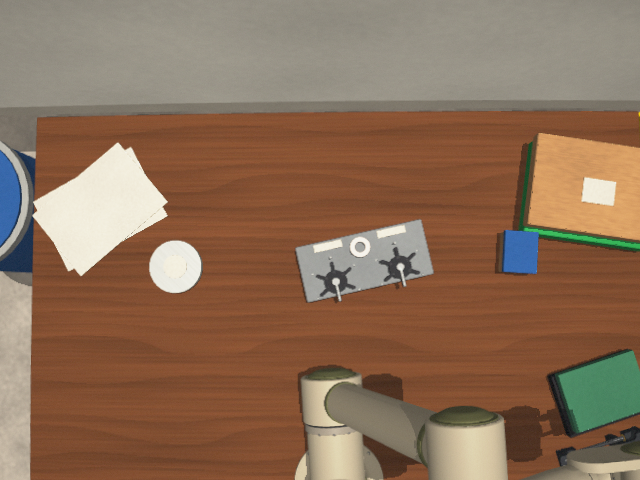

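The top view shows the register around (365,262), yawed about +14°, with the can at (175,267) and the box at (520,252). I'll zoom in on it and measure.

```bash
cat > h.py <<'E'
import numpy as np,cv2
from cell import *
def ray(ci,uv,z):
    p=cv2.undistortPoints(np.array(uv,float).reshape(-1,1,2),ci["camera_matrix"],ci["D"]).reshape(-1,2)
    c=-ci["R"].T@ci["t"]; d=np.c_[p,np.ones(len(p))]@ci["R"]
    return c+d*((z-c[2])/d[:,2])[:,None]
def proj(ci,X):
    return cv2.projectPoints(np.array(X,float).reshape(-1,3),cv2.Rodrigues(ci["R"])[0],ci["t"],ci["camera_matrix"],ci["D"])[0].reshape(-1,2)
E
python3 - <<'E'
from h import *
p=cv2.imread("pics/top0.png");ci=camera_info("top")
h=cv2.cvtColor(p,cv2.COLOR_BGR2HSV)
m=((h[...,1]<60)).astype(np.uint8); m[:200]=0;m[320:]=0;m[:,:280]=0;m[:,450:]=0
m=cv2.morphologyEx(m,cv2.MORPH_CLOSE,np.ones((7,7)));m=cv2.morphologyEx(m,cv2.MORPH_OPEN,np.ones((15,15)))
c=max(cv2.findContours(m,0,2)[0],key=cv2.contourArea)
X=ray(ci,c.reshape(-1,2),0.06)
r=cv2.minAreaRect((X[:,:2]*1000).astype(np.float32));print(r)
k=np.array([ [313,250],[336,282],[401,267],[331,260],[394,246],[360,247]]);print(ray(ci,k,0.08).round(4))
z=cv2.resize(p[210:310,285:445],None,fx=5,fy=5,interpolation=cv2.INTER_CUBIC);cv2.imwrite("pics/z0.png",z)
E
```

```text
((555.75732421875, -67.07720947265625), (143.9916229248047, 320.07769775390625), 12.50402545928955)
[[ 0.5829  0.0577  0.08  ]
 [ 0.505   0.0024  0.08  ]
 [ 0.5403 -0.1552  0.08  ]
 [ 0.5583  0.0142  0.08  ]
 [ 0.5913 -0.1389  0.08  ]
 [ 0.5894 -0.0564  0.08  ]]
```

View pics/z0.png

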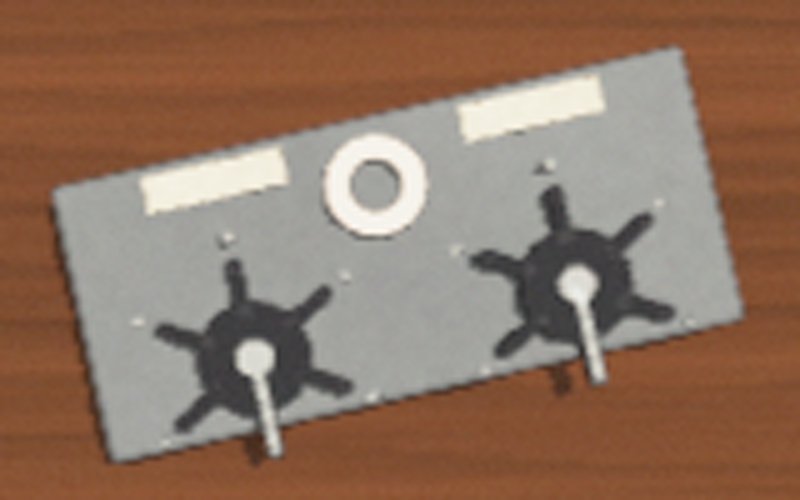

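The zoom shows both steel ribs pointing straight to the front: left from (255,355) to (275,455), right from (577,285) to (600,380). Both are opposite their pins at (226,238) and (545,165), so each wheel is three clicks short. Case yaw is about 12.6°. Left axle is near (504,3) mm and right axle near (539,-154) mm.

I'll use shut fingers, with tool x along case +y, and approach from the front.

>>> move_arm(targets=[{"tx": 34,"ty": -34,"gripper": 0},{"tx": 34,"ty": -34},{"tx": 34,"ty": -34},{"tx": 34,"ty": -34},{"tx": 34,"ty": -34},{"tx": 34,"ty": -34},{"tx": 34,"ty": -34},{"tx": 34,"ty": -34},{"tx": 34,"ty": -34},{"tx": 34,"ty": -34},{"tx": 34,"ty": -34},{"tx": 30,"ty": -30}], squeeze=5)

```text
invalid input
```

>>> move_arm(targets=[{"az": -7.9},{"az": -7.9},{"az": -7.9},{"az": -7.9},{"az": -7.9},{"az": -7.9},{"az": -7.9},{"az": -7.9},{"az": -7.9},{"az": -7.9},{"az": -7.9},{}])

```text
invalid input
```

```bash
cat >> h.py <<'E'
YAW=12.6
def case(): a=np.radians(YAW); return np.array([[np.cos(a),-np.sin(a)],[np.sin(a),np.cos(a)]])
E
python3 - <<'E'
from h import *
o=get_obs();print(o['time_s'],o['position'],o['ee_rot'].round(3),o['joints'].round(1),o['force'],o['finger_gap'])
ci=camera_info("wrist");p,d=get_image("wrist");cv2.imwrite("pics/w1.png",p[:,:,::-1])
print(proj(ci,[[.504,.003,.084],[.540,-.154,.084],[*o['position']]]))
E
```

```text
0.1 [ 0.14868713 -0.52925263  0.23822261] [[ 0.963  0.27  -0.   ]
 [ 0.27  -0.963  0.001]
 [ 0.    -0.001 -1.   ]] [-86.6  21.8  74.4  -0.   83.9 -12.3] [-0.12680476  0.37795621 -0.22954599] 0.0884356046089411
[[-229.38126387 -394.82484911]
 [ -60.81457886 -465.29648398]
 [ 317.90883824  300.36814646]]
```

View pics/w1.png

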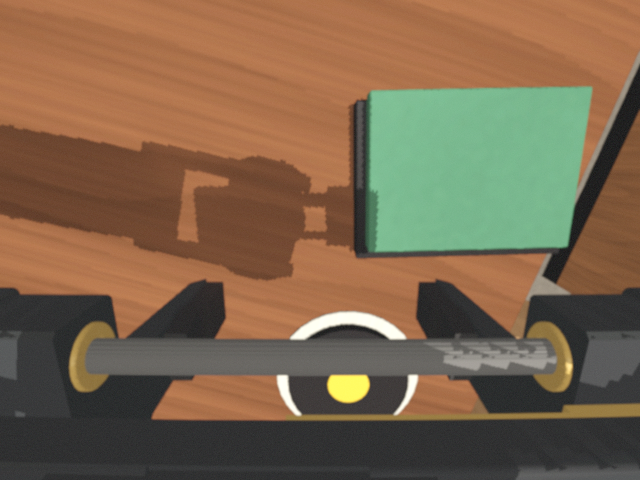

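The wrist view only shows the bench and the green box, because both moves were refused as "invalid input". I'll retry with complete rows.

>>> move_arm(targets=[{"ax": 0,"ay": 0,"az": 0,"tx": 34,"ty": -34,"tz": 0,"gripper": 0},{"ax": 0,"ay": 0,"az": 0,"tx": 34,"ty": -34,"tz": 0,"gripper": 0},{"ax": 0,"ay": 0,"az": 0,"tx": 34,"ty": -34,"tz": 0,"gripper": 0},{"ax": 0,"ay": 0,"az": 0,"tx": 34,"ty": -34,"tz": 0,"gripper": 0},{"ax": 0,"ay": 0,"az": 0,"tx": 34,"ty": -34,"tz": 0,"gripper": 0},{"ax": 0,"ay": 0,"az": 0,"tx": 34,"ty": -34,"tz": 0,"gripper": 0}], squeeze=5)

```text
time_s: 0.75
position: [0.2915, -0.2729, 0.236]
ee_rot: [[0.965, 0.262, -0.001], [0.262, -0.965, 0.004], [0.0, -0.004, -1.0]]
force: [1.6, -0.5, -0.4]
finger_gap: 0.0421
```

>>> move_arm(targets=[{"ax": 0,"ay": 0,"az": 0,"tx": 33,"ty": -33,"tz": 0,"gripper": 0},{"ax": 0,"ay": 0,"az": 0,"tx": 33,"ty": -33,"tz": 0,"gripper": 0},{"ax": 0,"ay": 0,"az": 0,"tx": 33,"ty": -33,"tz": 0,"gripper": 0},{"ax": 0,"ay": 0,"az": 0,"tx": 33,"ty": -33,"tz": 0,"gripper": 0},{"ax": 0,"ay": 0,"az": 0,"tx": 33,"ty": -33,"tz": 0,"gripper": 0},{"ax": 0,"ay": 0,"az": 0,"tx": 31,"ty": -31,"tz": 0,"gripper": 0},{"ax": 0,"ay": 0,"az": -8,"tx": 0,"ty": 0,"tz": 0,"gripper": 0},{"ax": 0,"ay": 0,"az": -8,"tx": 0,"ty": 0,"tz": 0,"gripper": 0},{"ax": 0,"ay": 0,"az": -8,"tx": 0,"ty": 0,"tz": 0,"gripper": 0},{"ax": 0,"ay": 0,"az": -8,"tx": 0,"ty": 0,"tz": 0,"gripper": 0},{"ax": 0,"ay": 0,"az": -8,"tx": 0,"ty": 0,"tz": 0,"gripper": 0},{"ax": 0,"ay": 0,"az": -8,"tx": 0,"ty": 0,"tz": 0,"gripper": 0},{"ax": 0,"ay": 0,"az": -8,"tx": 0,"ty": 0,"tz": 0,"gripper": 0},{"ax": 0,"ay": 0,"az": -8,"tx": 0,"ty": 0,"tz": 0,"gripper": 0},{"ax": 0,"ay": 0,"az": -8,"tx": 0,"ty": 0,"tz": 0,"gripper": 0},{"ax": 0,"ay": 0,"az": -8,"tx": 0,"ty": 0,"tz": 0,"gripper": 0},{"ax": 0,"ay": 0,"az": -7,"tx": 0,"ty": 0,"tz": 0,"gripper": 0},{"ax": 0,"ay": 0,"az": 0,"tx": 0,"ty": 0,"tz": 0,"gripper": 0}])

```text
time_s: 2.55
position: [0.4328, -0.0135, 0.2351]
ee_rot: [[-0.278, 0.96, -0.005], [0.96, 0.279, 0.006], [0.007, -0.003, -1.0]]
force: [-0.0, -0.1, -0.1]
finger_gap: 0.0004
```

Run:
```python
from h import *
o=get_obs();print(o['time_s'],o['position'],o['ee_rot'].round(3),o['joints'].round(1),o['force'],o['finger_gap'])
ci=camera_info("wrist");p,d=get_image("wrist");cv2.imwrite("pics/w2.png",p[:,:,::-1])
print(proj(ci,[[.504,.003,.084],[.540,-.154,.084],[*o['position']]]))
np.savez("pics/w2.npz",**ci)
```

```text
2.55 [ 0.43278274 -0.0135248   0.2350817 ] [[-0.278  0.96  -0.005]
 [ 0.96   0.279  0.006]
 [ 0.007 -0.003 -1.   ]] [-17.7  10.3  91.6   0.2  78.4 -33.9] [-0.01201508 -0.143961   -0.14316687] 0.0004061518426727778
[[402.80158364 229.67787844]
 [383.44264822 385.18154072]
 [318.76328852 296.62806303]]
```

View pics/w2.png

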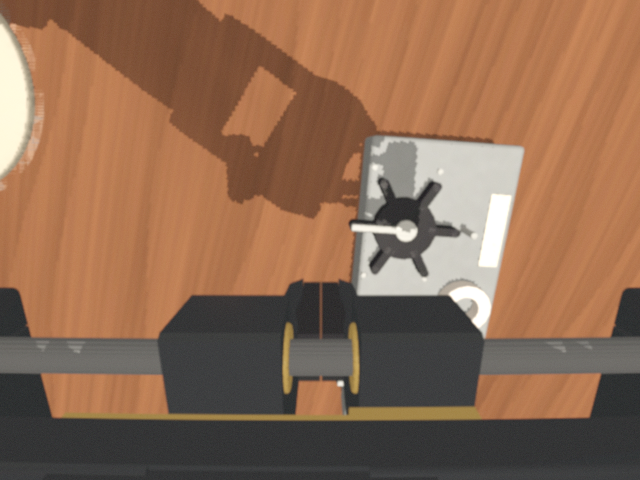

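The wrist view shows the left wheel with its hub at (406,230), rib tip at (353,226) and pin at (474,235). The shut fingers are around (320,297).

Run:
```python
from h import *
ci=dict(np.load("pics/w2.npz"))
p=cv2.imread("pics/w2.png")
m=((p.min(2)>150)).astype(np.uint8)
n,l,s,c=cv2.connectedComponentsWithStats(m[215:245,345:425])
print(s,c+[345,215])
h=ray(ci,[[406,230.5]],.084)[0];t=ray(ci,[[353,226]],.084)[0];q=ray(ci,[[474,235]],.086)[0]
print(h,t,q,[np.degrees(np.arctan2(*(v[1::-1]))) for v in (h-t,q-h)],np.linalg.norm(h-t),np.linalg.norm(q-h))
# case front/left corner edges
e=ray(ci,[[367,137],[360,290]],.06);print(e,np.degrees(np.arctan2(*(e[0]-e[1])[1::-1])))
T=get_obs()['position'];X=get_obs()['ee_rot']
print(proj(ci,[T+X[:,1]*.0175,T-X[:,1]*.0175,T+X[:,0]*.009,T-X[:,0]*.009]))
```

```text
[[   0    0   80   30 1571]
 [  22    0    6    3   11]
 [   6    7   67   23  818]] [[383.93825589 228.45767027]
 [369.54545455 215.54545455]
 [385.7799511  231.68948655]]
[0.50696941 0.00308944 0.084     ] [ 0.46078308 -0.00614043  0.084     ] [0.56557209 0.01643756 0.086     ] [np.float64(11.301110484885115), np.float64(12.831525241360996)] 0.047099541184709 0.06013689513986196
[[ 0.45190061  0.07027634  0.06      ]
 [ 0.4909741  -0.07120338  0.06      ]] 105.43894520694528
[[356.81856895 296.71800579]
 [280.73371449 296.44441605]
 [318.82701446 278.31778863]
 [318.73072703 314.31382568]]
```

>>> move_arm(targets=[{"ax": 0,"ay": 0,"az": 3.4,"tx": 0,"ty": 0,"tz": 0,"gripper": 0},{"ax": 0,"ay": 0,"az": 0,"tx": -17,"ty": -5,"tz": 0,"gripper": 0},{"ax": 0,"ay": 0,"az": 0,"tx": 0,"ty": 0,"tz": 30,"gripper": 0},{"ax": 0,"ay": 0,"az": 0,"tx": 0,"ty": 0,"tz": 40,"gripper": 0},{"ax": 0,"ay": 0,"az": 0,"tx": 0,"ty": 0,"tz": 40,"gripper": 0},{"ax": 0,"ay": 0,"az": 0,"tx": 0,"ty": 0,"tz": 30,"gripper": 0},{"ax": 0,"ay": 0,"az": 0,"tx": 0,"ty": 0,"tz": 10,"gripper": 0},{"ax": 0,"ay": 0,"az": 0,"tx": 0,"ty": 0,"tz": 0,"gripper": 0}])

```text
time_s: 3.4
position: [0.432, -0.0315, 0.0808]
ee_rot: [[-0.186, 0.983, -0.0], [0.983, 0.186, 0.004], [0.004, 0.0, -1.0]]
force: [0.2, 0.8, 0.7]
finger_gap: 0.0003
```

>>> move_arm(targets=[{"ax": 0,"ay": 0,"az": -2,"tx": 0,"ty": 0,"tz": 10,"gripper": 0},{"ax": 0,"ay": 0,"az": 0,"tx": 0,"ty": 0,"tz": 0,"gripper": 0}])

```text
time_s: 3.6
position: [0.4325, -0.0316, 0.0713]
ee_rot: [[-0.217, 0.976, 0.001], [0.976, 0.217, 0.004], [0.004, 0.001, -1.0]]
force: [-0.3, 0.9, 0.0]
finger_gap: 0.0005
```

>>> move_arm(targets=[{"ax": 0,"ay": 0,"az": 0,"tx": 0,"ty": 10,"tz": 0,"gripper": 0},{"ax": 0,"ay": 0,"az": 0,"tx": 0,"ty": 10,"tz": 0,"gripper": 0},{"ax": 0,"ay": 0,"az": 0,"tx": 0,"ty": 9,"tz": 0,"gripper": 0},{"ax": 0,"ay": 0,"az": 0,"tx": 0,"ty": 0,"tz": 0,"gripper": 0}])

```text
time_s: 4.0
position: [0.4652, -0.0252, 0.0742]
ee_rot: [[-0.212, 0.977, 0.006], [0.977, 0.212, 0.002], [0.001, 0.006, -1.0]]
force: [0.4, -0.4, -0.3]
finger_gap: 0.0004
```

```bash
cat >> h.py <<'E'
AX=dict(l=np.array([.506,.003]),r=np.array([.541,-.153]))
def st(w,img=None,cam="wrist"):
    o=get_obs();a=np.radians(12.8);R=np.array([[np.cos(a),np.sin(a)],[-np.sin(a),np.cos(a)]])
    print(o['time_s'],"rel",(R@(o['position'][:2]-AX[w])*1000).round(1),o['position'].round(4),"yaw",np.degrees(np.arctan2(o['ee_rot'][1,0],o['ee_rot'][0,0])).round(1),"F",o['force'].round(1))
    if img:
        p,d=get_image(cam);cv2.imwrite(f"pics/{img}.png",p[:,:,::-1])
E
python3 -c "
from h import *
st('l','w3')"
```

```text
4.0 rel [-46.  -18.5] [ 0.4652 -0.0252  0.0742] yaw 102.2 F [ 0.4 -0.4 -0.3]
```

View pics/w3.png

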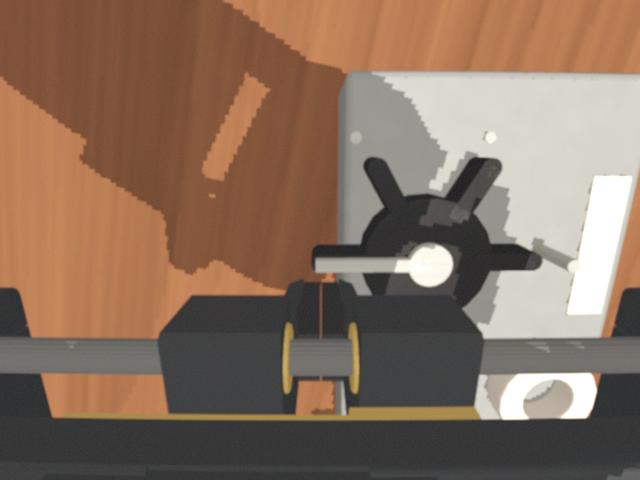

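The left wheel hub is at (432,265) and its front lug and rib run along row 262 from col 315. The finger's pushing face at row ~282 sits just behind it. The next step is a slow stroke, backing 3 mm away from the hub.

>>> move_arm(targets=[{"ax": 0,"ay": 0,"az": 0,"tx": 0,"ty": -3,"tz": 4,"gripper": 0},{"ax": 0,"ay": 0,"az": 0,"tx": 4,"ty": 0,"tz": 0,"gripper": 0},{"ax": 0,"ay": 0,"az": 0,"tx": 4,"ty": 0,"tz": 0,"gripper": 0},{"ax": 0,"ay": 0,"az": 0,"tx": 4,"ty": 0,"tz": 0,"gripper": 0},{"ax": 0,"ay": 0,"az": 0,"tx": 4,"ty": 0,"tz": 0,"gripper": 0},{"ax": 0,"ay": 0,"az": 0,"tx": 4,"ty": 0,"tz": 0,"gripper": 0},{"ax": 0,"ay": 0,"az": 0,"tx": 4,"ty": 0,"tz": 0,"gripper": 0}])

```text
time_s: 4.75
position: [0.4587, -0.0072, 0.0704]
ee_rot: [[-0.211, 0.977, 0.013], [0.977, 0.211, -0.01], [-0.013, 0.011, -1.0]]
force: [2.8, -10.7, -4.5]
finger_gap: 0.0005
```

```bash
python3 -c "
from h import *
st('l','w4')"
```

```text
4.75 rel [-48.4   0.5] [ 0.4587 -0.0072  0.0704] yaw 102.2 F [  2.8 -10.7  -4.5]
```

View pics/w4.png

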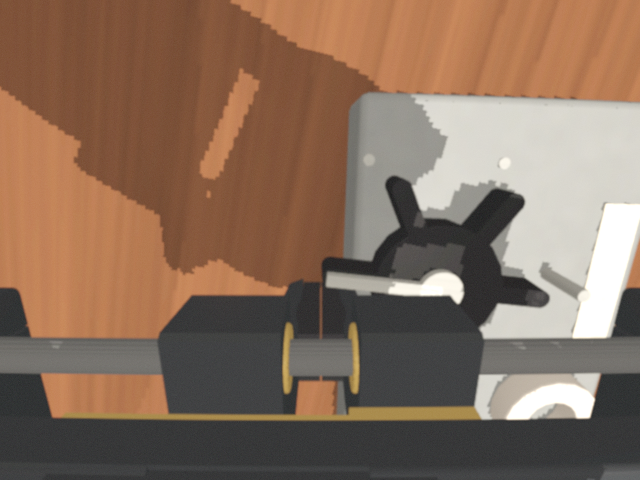

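Run:
```python
from h import *
ci=camera_info("wrist")
st('l')
h=ray(ci,[[441,287]],.084)[0];t=ray(ci,[[328,279]],.084)[0];q=ray(ci,[[583,296]],.086)[0]
print(h,t,q,[np.degrees(np.arctan2(*(v[1::-1]))) for v in (h-t,q-h)],np.linalg.norm(h-t),np.linalg.norm(q-h))
e=ray(ci,[[352,95],[348,260]],.06);print(e,np.degrees(np.arctan2(*(e[0]-e[1])[1::-1])))
```

```text
4.8 rel [-48.4   1. ] [ 0.4586 -0.0068  0.0704] yaw 102.2 F [ 3.5 -7.3 -5.8]
[0.50615943 0.01432203 0.084     ] [0.45931761 0.00810087 0.084     ] [0.56583636 0.02341763 0.086     ] [np.float64(7.5652925403797), np.float64(8.665989400659413)] 0.04725313469371102 0.06039922678128658
[[0.45399919 0.08176058 0.06      ]
 [0.46943887 0.01005829 0.06      ]] 102.15196549732332
```

Run:
```python
from h import *
ci=camera_info("wrist"); o=get_obs(); st('l')
# w3 pose: rebuild camera from tool pose
Rw=o['ee_rot'];pw=o['position'];Rc=ci['R'].T;c=-Rc@ci['t']
Rtc=Rw.T@Rc; ctc=Rw.T@(c-pw)
R3=np.array([[-0.212,0.977,0.006],[0.977,0.212,0.002],[0.001,0.006,-1.0]]);p3=np.array([.4652,-.0252,.0742])
Rc3=R3@Rtc;c3=p3+R3@ctc
c_3=dict(ci,R=Rc3.T,t=-Rc3.T@c3)
for n,k,uv in(("w3",c_3,[[432,265],[315,265],[573,267],[316,257],[345,73]]),("w4",ci,[[441,287],[328,279],[583,296],[325,265],[352,95]])):
    P=[ray(k,[u],z)[0][:2] for u,z in zip(uv,[.084,.084,.086,.080,.06])];print(n,np.round(P,4).tolist())
```

```text
4.8 rel [-48.4   1. ] [ 0.4586 -0.0068  0.0704] yaw 102.2 F [ 3.5 -7.3 -5.8]
w3 [[0.5074, 0.0033], [0.4594, -0.007], [0.5654, 0.0155], [0.4594, -0.0047], [0.4554, 0.0721]]
w4 [[0.5062, 0.0143], [0.4593, 0.0081], [0.5658, 0.0234], [0.4572, 0.0124], [0.454, 0.0818]]
```

>>> move_arm(targets=[{"ax": 0,"ay": 0,"az": 0,"tx": 0,"ty": 0,"tz": 0,"gripper": 0},{"ax": 0,"ay": 0,"az": 0,"tx": 0,"ty": 0,"tz": 0,"gripper": 0}])

```text
time_s: 5.0
position: [0.459, -0.008, 0.0702]
ee_rot: [[-0.211, 0.977, 0.015], [0.977, 0.212, -0.014], [-0.016, 0.011, -1.0]]
force: [0.5, -5.1, -3.2]
finger_gap: 0.0005
```

The image shows the case being dragged about 10 mm in +y, with a turn of about -3.5°, while the wheel barely turned. The stroke was too brisk and too near the hub. I'll back off, build a height-map measurement, and push near the lug tip in small steps, which limits the force.

>>> move_arm(targets=[{"ax": 0,"ay": 0,"az": 0,"tx": -5,"ty": 0,"tz": 0,"gripper": 0},{"ax": 0,"ay": 0,"az": 0,"tx": 0,"ty": -9,"tz": 0,"gripper": 0},{"ax": 0,"ay": 0,"az": 0,"tx": 0,"ty": 0,"tz": 0,"gripper": 0}])

```text
time_s: 5.3
position: [0.4499, -0.0147, 0.0701]
ee_rot: [[-0.211, 0.977, 0.013], [0.977, 0.211, -0.013], [-0.015, 0.01, -1.0]]
force: [-0.8, -0.1, -0.2]
finger_gap: 0.0005
```

```bash
cat >> h.py <<'E'
def cloud(cam="wrist",save=None):
    ci=camera_info(cam);p,d=get_image(cam)
    if save: cv2.imwrite(f"pics/{save}.png",p[:,:,::-1]); np.savez(f"pics/{save}.npz",d=d,**ci)
    v,u=np.mgrid[0:480,0:640]
    n=cv2.undistortPoints(np.stack([u,v],-1).reshape(-1,1,2).astype(float),ci["camera_matrix"],ci["D"]).reshape(480,640,2)
    C=np.dstack([n*d[...,None],d]); W=(C-ci["t"])@ci["R"]; W[d<=0]=np.nan
    return p,W
E
python3 - <<'E'
from h import *
st('l')
p,W=cloud(save="w5")
z=W[...,2];ok=(W[...,0]>.42)&(W[...,0]<.62)&(W[...,1]>-.05)&(W[...,1]<.1)&(z<.1)
print(np.histogram(z[ok],bins=np.arange(.04,.1,.002)))
m=(ok&(z>.0822)&(z<.09)).astype(np.uint8)
n,l,s,c=cv2.connectedComponentsWithStats(m)
for i in range(1,n):
    if s[i,4]>8: print(s[i],W[l==i].mean(0).round(4),p[l==i].mean(0).round())
E
```

```text
5.3 rel [-58.7  -4.9] [ 0.4499 -0.0147  0.0701] yaw 102.2 F [-0.8 -0.1 -0.2]
(array([  120,   113,   131,   114,   135,   131,   134,   136,   409,
        2451, 36509,  5093,   247,   489,   600,   658,   753,   848,
        1880,  1090, 11036,  1413,  2584,   478,   168,   172,   171,
         159,   137]), array([0.04 , 0.042, 0.044, 0.046, 0.048, 0.05 , 0.052, 0.054, 0.056,
       0.058, 0.06 , 0.062, 0.064, 0.066, 0.068, 0.07 , 0.072, 0.074,
       0.076, 0.078, 0.08 , 0.082, 0.084, 0.086, 0.088, 0.09 , 0.092,
       0.094, 0.096, 0.098]))
[ 351  256  140   43 2863] [0.4929 0.0107 0.085 ] [206. 202. 191.]
[597 272  22  17 262] [0.564  0.0244 0.0859] [199. 195. 184.]
[284 288  36  13 277] [ 0.4416 -0.0073  0.0862] [56. 53. 53.]
[322 288  36  13 283] [ 0.4557 -0.0042  0.0862] [54. 53. 53.]
```

```bash
cat >> h.py <<'E'
def meas(save=None,cam="wrist",wc=AX['l'],pr=True):
    """axle, case yaw (axle->pin), wheel angle deg (0 = rib at pin, cw+) near wc"""
    o=get_obs();p,W=cloud(cam,save);z=W[...,2]
    r=np.hypot(W[...,0]-wc[0],W[...,1]-wc[1])
    m=((r<.085)&(z>.0822)&(z<.089)&(p.min(2)>95)).astype(np.uint8)
    n,l,s,c=cv2.connectedComponentsWithStats(m)
    big=1+np.argmax(s[1:,4]); comp=(l==big).astype(np.uint8)
    cap=cv2.morphologyEx(comp,cv2.MORPH_OPEN,cv2.getStructuringElement(cv2.MORPH_ELLIPSE,(23,23)))
    a=W[cap>0][:,:2].mean(0); rib=W[(comp>0)&(np.hypot(W[...,0]-a[0],W[...,1]-a[1])>.015)][:,:2].mean(0)-a
    pins=[W[l==i][:,:2].mean(0) for i in range(1,n) if i!=big and s[i,4]>30]
    pins=[q for q in pins if .052<np.hypot(*(q-a))<.068]
    yr=np.degrees(np.arctan2(rib[1],rib[0]))
    yp=np.degrees(np.arctan2(*(pins[0]-a)[::-1])) if pins else np.nan
    th=(yp-yr+90)%360-90   # cw short of pin => negative
    th=-((yr-yp)%360) if (yr-yp)%360<300 else 360-(yr-yp)%360
    R=np.array([[np.cos(np.radians(yp)),np.sin(np.radians(yp))],[-np.sin(np.radians(yp)),np.cos(np.radians(yp))]])
    if pr: print("t",round(o['time_s'],2),"axle",a.round(4),"caseyaw",round(yp,1),"ribyaw",round(yr,1),"wheel",round(th,1),"TCPrel",(R@(o['position'][:2]-a)*1000).round(1),"z",o['position'][2].round(4),"toolyaw-90",np.degrees(np.arctan2(o['ee_rot'][1,0],o['ee_rot'][0,0])).round(1)-90,"F",o['force'].round(1))
    return a,yp,th
E
python3 - <<'E'
from h import *
meas("w6")
E
```

```text
t 5.35 axle [0.5065 0.0133] caseyaw 10.9 ribyaw -169.1 wheel -180.0 TCPrel [-60.3 -17. ] z 0.0702 toolyaw-90 12.200000000000003 F [-0.4  0.2 -0. ]
```

The height map gives a clean reading: wheel -180.0°, axle (506.5, 13.3) mm, case yaw 10.9°. Pushing in small steps near the lug tip.

>>> move_arm(targets=[{"ax": 0,"ay": 0,"az": 0,"tx": 2,"ty": 0,"tz": 0,"gripper": 0},{"ax": 0,"ay": 0,"az": 0,"tx": 2,"ty": 0,"tz": 0,"gripper": 0},{"ax": 0,"ay": 0,"az": 0,"tx": 2,"ty": 0,"tz": 0,"gripper": 0},{"ax": 0,"ay": 0,"az": 0,"tx": 2,"ty": 0,"tz": 0,"gripper": 0},{"ax": 0,"ay": 0,"az": 0,"tx": 2,"ty": 0,"tz": 0,"gripper": 0},{"ax": 0,"ay": 0,"az": 0,"tx": 2,"ty": 0,"tz": 0,"gripper": 0}])

```text
time_s: 6.0
position: [0.4493, -0.0054, 0.0708]
ee_rot: [[-0.213, 0.977, 0.017], [0.977, 0.213, -0.021], [-0.024, 0.012, -1.0]]
force: [0.6, -3.5, -0.5]
finger_gap: 0.0005
```

Run:
```python
from h import *
meas()
```

```text
t 6.0 axle [nan nan] caseyaw nan ribyaw nan wheel nan TCPrel [nan nan] z 0.0708 toolyaw-90 12.299999999999997 F [ 0.6 -3.5 -0.5]h.py:32: RuntimeWarning: Mean of empty slice.
  a=W[cap>0][:,:2].mean(0); rib=W[(comp>0)&(np.hypot(W[...,0]-a[0],W[...,1]-a[1])>.015)][:,:2].mean(0)-a
  ret = um.true_divide(
```

Run:
```python
from h import *
p,W=cloud(save="w7");z=W[...,2];wc=AX['l']
r=np.hypot(W[...,0]-wc[0],W[...,1]-wc[1])
m=((r<.085)&(z>.0822)&(z<.089)&(p.min(2)>95)).astype(np.uint8)
n,l,s,c=cv2.connectedComponentsWithStats(m)
for i in range(1,n):
    if s[i,4]>30: print(s[i],W[l==i].mean(0).round(4))
for z0 in(.078,.0805,.082,.0835,.085): print(z0,((r<.085)&(z>z0)&(z<z0+.0015)&(p.min(2)>95)).sum())
```

```text
[ 348  273  135   45 2089] [0.4902 0.014  0.0849]
[586 292  22  18 262] [0.564  0.0246 0.0857]
0.078 69
0.0805 454
0.082 258
0.0835 885
0.085 1143
```

View pics/w7.png

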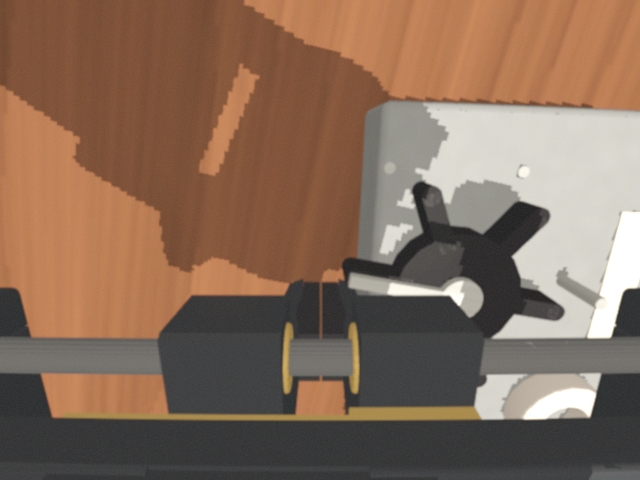

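View 7: the rib is now slightly turned (tip (350,282), hub (462,297)) and the pin hasn't moved (564.0, 24.6 mm), so the wheel turns without dragging the case at about 3.5 N. Carrying on along the arc and levelling the tool.

>>> move_arm(targets=[{"ax": 0.7,"ay": 1.4,"az": 0,"tx": 2,"ty": 0,"tz": 0,"gripper": 0},{"ax": 0,"ay": 0,"az": 0,"tx": 2,"ty": 0,"tz": 0,"gripper": 0},{"ax": 0,"ay": 0,"az": 0,"tx": 2,"ty": 0,"tz": 0,"gripper": 0},{"ax": 0,"ay": 0,"az": 0,"tx": 2,"ty": 0,"tz": 0,"gripper": 0},{"ax": 0,"ay": 0,"az": 0,"tx": 2,"ty": 0.4,"tz": 0,"gripper": 0},{"ax": 0,"ay": 0,"az": 0,"tx": 2,"ty": 0.6,"tz": 0,"gripper": 0},{"ax": 0,"ay": 0,"az": 0,"tx": 2,"ty": 0.8,"tz": 0,"gripper": 0},{"ax": 0,"ay": 0,"az": 0,"tx": 2,"ty": 0.8,"tz": 0,"gripper": 0},{"ax": 0,"ay": 0,"az": 0,"tx": 2,"ty": 1,"tz": 0,"gripper": 0}])

```text
time_s: 7.0
position: [0.4488, 0.0158, 0.0706]
ee_rot: [[-0.213, 0.977, -0.002], [0.977, 0.213, 0.005], [0.005, -0.001, -1.0]]
force: [-0.1, 0.6, 0.2]
finger_gap: 0.0005
```

```bash
cat >> h.py <<'E'
import json,os
def meas2(w,save=None,cam="wrist",pr=True):
    """uses ref.json {w:{axle,pin,yaw}}; reports pin shift, wheel angle by line fit of the rib"""
    ref=json.load(open("ref.json"))[w];a0=np.array(ref['axle']);q0=np.array(ref['pin']);y0=ref['yaw']
    o=get_obs();p,W=cloud(cam,save);z=W[...,2]
    m=((np.hypot(W[...,0]-a0[0],W[...,1]-a0[1])<.085)&(z>.0822)&(z<.089)&(p.min(2)>85)).astype(np.uint8)
    n,l,s,c=cv2.connectedComponentsWithStats(m); pin=None;out=None
    for i in range(1,n):
        P=W[l==i][:,:2].astype(np.float32)
        if s[i,4]>30 and np.linalg.norm(P.mean(0)-q0)<.02 and s[i,4]<600: pin=P.mean(0)
    a=a0+(pin-q0 if pin is not None else 0)
    ra=np.hypot(W[...,0]-a[0],W[...,1]-a[1]); P=W[(m>0)&(ra>.013)&(ra<.052)][:,:2]
    if len(P)>40:
        d=np.median(P,0)-a; yr=np.degrees(np.arctan2(d[1],d[0])); out=-((yr-y0)%360)
        if out<-300: out+=360
    b=np.radians(y0);R=np.array([[np.cos(b),np.sin(b)],[-np.sin(b),np.cos(b)]])
    T=o['ee_rot']
    if pr: print("t",round(o['time_s'],2),"pinshift",None if pin is None else ((pin-q0)*1000).round(1),"wheel",out and round(out,1),"n",len(P),"TCPrel",(R@(o['position'][:2]-a)*1000).round(1),"z",o['position'][2].round(4),"yaw",np.degrees(np.arctan2(T[1,0],T[0,0])).round(1)-90,"ax,ay fix",np.degrees([T[2,1],-T[2,0]]).round(1),"F",o['force'].round(1))
    return out
E
echo '{"l":{"axle":[0.5065,0.0133],"pin":[0.564,0.0244],"yaw":10.9}}' > ref.json
python3 - <<'E'
from h import *
meas2('l','w8')
E
```

```text
t 7.0 pinshift None wheel -145.5 n 346 TCPrel [-56.2  13.4] z 0.0706 yaw 12.299999999999997 ax,ay fix [-0.  -0.3] F [-0.1  0.6  0.2]
```

>>> move_arm(targets=[{"ax": 0,"ay": 0,"az": 0,"tx": 2,"ty": 1.2,"tz": 0,"gripper": 0},{"ax": 0,"ay": 0,"az": 0,"tx": 2,"ty": 1.4,"tz": 0,"gripper": 0},{"ax": 0,"ay": 0,"az": 0,"tx": 2,"ty": 1.4,"tz": 0,"gripper": 0}])

```text
time_s: 7.35
position: [0.4514, 0.0235, 0.0706]
ee_rot: [[-0.213, 0.977, -0.003], [0.977, 0.213, 0.005], [0.006, -0.001, -1.0]]
force: [-0.1, 0.3, -0.0]
finger_gap: 0.0006
```

Run:
```python
from h import *
meas2('l','w9')
```

```text
t 7.35 pinshift None wheel -120.5 n 440 TCPrel [-52.2  20.4] z 0.0706 yaw 12.299999999999997 ax,ay fix [-0.1 -0.3] F [-0.1  0.3 -0. ]
```

Left wheel clicked to -120°. Retreat, go back and check.

>>> move_arm(targets=[{"ax": 0,"ay": 0,"az": 0,"tx": 0,"ty": -12,"tz": 0,"gripper": 0},{"ax": 0,"ay": 0,"az": 0,"tx": -2,"ty": -9,"tz": 0,"gripper": 0},{"ax": 0,"ay": 0,"az": 0,"tx": -19,"ty": 0,"tz": 0,"gripper": 0},{"ax": 0,"ay": 0,"az": 0,"tx": -17,"ty": 0,"tz": 0,"gripper": 0},{"ax": 0,"ay": 0,"az": 0,"tx": 0,"ty": 0,"tz": 0,"gripper": 0}])

```text
time_s: 7.9
position: [0.4382, -0.0189, 0.0705]
ee_rot: [[-0.215, 0.977, -0.002], [0.977, 0.215, 0.005], [0.006, -0.001, -1.0]]
force: [-0.2, 0.3, -0.5]
finger_gap: 0.0002
```

Run:
```python
from h import *
meas2('l','w10')
```

```text
t 7.9 pinshift [-1.  -0.3] wheel -120.0 n 1373 TCPrel [-72.1 -18.6] z 0.0705 yaw 12.400000000000006 ax,ay fix [-0.1 -0.3] F [-0.2  0.3 -0.5]
```

>>> move_arm(targets=[{"ax": 0,"ay": 0,"az": 0,"tx": 0,"ty": 6,"tz": 0,"gripper": 0},{"ax": 0,"ay": 0,"az": 0,"tx": 0,"ty": 5,"tz": 0,"gripper": 0},{"ax": 0,"ay": 0,"az": 0,"tx": 2,"ty": 0,"tz": 0,"gripper": 0},{"ax": 0,"ay": 0,"az": 0,"tx": 2,"ty": 0,"tz": 0,"gripper": 0},{"ax": 0,"ay": 0,"az": 0,"tx": 2,"ty": 0,"tz": 0,"gripper": 0},{"ax": 0,"ay": 0,"az": 0,"tx": 2,"ty": 0,"tz": 0,"gripper": 0},{"ax": 0,"ay": 0,"az": 0,"tx": 2,"ty": 0,"tz": 0,"gripper": 0},{"ax": 0,"ay": 0,"az": 0,"tx": 2,"ty": 0,"tz": 0,"gripper": 0},{"ax": 0,"ay": 0,"az": 0,"tx": 2,"ty": 0,"tz": 0,"gripper": 0},{"ax": 0,"ay": 0,"az": 0,"tx": 2,"ty": 0,"tz": 0,"gripper": 0},{"ax": 0,"ay": 0,"az": 0,"tx": 2,"ty": 0,"tz": 0,"gripper": 0},{"ax": 0,"ay": 0,"az": 0,"tx": 2,"ty": 0.4,"tz": 0,"gripper": 0},{"ax": 0,"ay": 0,"az": 0,"tx": 2,"ty": 0.6,"tz": 0,"gripper": 0},{"ax": 0,"ay": 0,"az": 0,"tx": 2,"ty": 0.8,"tz": 0,"gripper": 0},{"ax": 0,"ay": 0,"az": 0,"tx": 2,"ty": 0.8,"tz": 0,"gripper": 0},{"ax": 0,"ay": 0,"az": 0,"tx": 2,"ty": 1,"tz": 0,"gripper": 0},{"ax": 0,"ay": 0,"az": 0,"tx": 2,"ty": 1.2,"tz": 0,"gripper": 0}])

```text
time_s: 9.65
position: [0.4427, 0.0172, 0.0699]
ee_rot: [[-0.221, 0.975, -0.013], [0.975, 0.221, -0.001], [0.002, -0.013, -1.0]]
force: [-2.3, -0.1, 0.8]
finger_gap: -0.0001
```

Run:
```python
from h import *
meas2('l','w11')
```

```text
t 9.65 pinshift None wheel -99.5 n 955 TCPrel [-61.9  15.9] z 0.0699 yaw 12.700000000000003 ax,ay fix [-0.7 -0.1] F [-2.3 -0.1  0.8]
```

The finger ran too far out (x -61.9) and the lug is only at 20°. I'll back up and repeat it deeper.

>>> move_arm(targets=[{"ax": -0.7,"ay": 0,"az": 0,"tx": -4,"ty": -4,"tz": 0,"gripper": 0},{"ax": 0,"ay": 0,"az": 0,"tx": -15,"ty": 0,"tz": 0,"gripper": 0},{"ax": 0,"ay": 0,"az": 0,"tx": -14,"ty": 0,"tz": 0,"gripper": 0},{"ax": 0,"ay": 0,"az": 0,"tx": 0,"ty": 0,"tz": 0,"gripper": 0},{"ax": 0,"ay": 0,"az": 0,"tx": 0,"ty": 8,"tz": 0,"gripper": 0},{"ax": 0,"ay": 0,"az": 0,"tx": 0,"ty": 0,"tz": 0,"gripper": 0}])

```text
time_s: 10.3
position: [0.4552, -0.0139, 0.0702]
ee_rot: [[-0.221, 0.975, 0.006], [0.975, 0.221, 0.004], [0.002, 0.007, -1.0]]
force: [0.4, -0.1, 0.3]
finger_gap: 0.0005
```

Run:
```python
from h import *
meas2('l','w12')
```

```text
t 10.3 pinshift [ 0.1 -0.1] wheel -121.0 n 1269 TCPrel [-55.6 -16.9] z 0.0702 yaw 12.799999999999997 ax,ay fix [ 0.4 -0.1] F [ 0.4 -0.1  0.3]
```

>>> move_arm(targets=[{"ax": 0.4,"ay": 0,"az": 0,"tx": 2,"ty": 0,"tz": 0,"gripper": 0},{"ax": 0,"ay": 0,"az": 0,"tx": 2,"ty": 0,"tz": 0,"gripper": 0},{"ax": 0,"ay": 0,"az": 0,"tx": 2,"ty": 0,"tz": 0,"gripper": 0},{"ax": 0,"ay": 0,"az": 0,"tx": 2,"ty": 0,"tz": 0,"gripper": 0},{"ax": 0,"ay": 0,"az": 0,"tx": 2,"ty": 0,"tz": 0,"gripper": 0},{"ax": 0,"ay": 0,"az": 0,"tx": 2,"ty": 0,"tz": 0,"gripper": 0},{"ax": 0,"ay": 0,"az": 0,"tx": 2,"ty": 0,"tz": 0,"gripper": 0},{"ax": 0,"ay": 0,"az": 0,"tx": 2,"ty": 0.4,"tz": 0,"gripper": 0},{"ax": 0,"ay": 0,"az": 0,"tx": 2,"ty": 0.4,"tz": 0,"gripper": 0},{"ax": 0,"ay": 0,"az": 0,"tx": 2,"ty": 0.4,"tz": 0,"gripper": 0},{"ax": 0,"ay": 0,"az": 0,"tx": 2,"ty": 0.5,"tz": 0,"gripper": 0},{"ax": 0,"ay": 0,"az": 0,"tx": 2,"ty": 0.5,"tz": 0,"gripper": 0},{"ax": 0,"ay": 0,"az": 0,"tx": 2,"ty": 0.5,"tz": 0,"gripper": 0},{"ax": 0,"ay": 0,"az": 0,"tx": 2,"ty": 0.6,"tz": 0,"gripper": 0}])

```text
time_s: 11.75
position: [0.4551, 0.0033, 0.0707]
ee_rot: [[-0.229, 0.973, 0.007], [0.973, 0.229, -0.03], [-0.031, 0.0, -1.0]]
force: [-0.9, -11.0, -1.3]
finger_gap: 0.0006
```

Run:
```python
from h import *
meas2('l','w13')
```

```text
t 11.75 pinshift [2.7 6.7] wheel -111.5 n 1275 TCPrel [-56.2  -6.2] z 0.0707 yaw 13.200000000000003 ax,ay fix [0.  1.8] F [ -0.9 -11.   -1.3]
```

The case got dragged again at the deeper setting: pin shift (2.7, 6.7) mm at 11 N. The shallow path, with the inner edge about 42 mm from the axle, worked at 3.5 N. I'll back off, re-reference, and repeat that one.

>>> move_arm(targets=[{"ax": 0,"ay": 1.8,"az": 0,"tx": -8,"ty": 0,"tz": 0,"gripper": 0},{"ax": 0,"ay": 0,"az": 2,"tx": 0,"ty": -6,"tz": 0,"gripper": 0},{"ax": 0,"ay": 0,"az": 0,"tx": -2,"ty": 0,"tz": 0,"gripper": 0},{"ax": 0,"ay": 0,"az": 0,"tx": 0,"ty": 0,"tz": 0,"gripper": 0}])

```text
time_s: 12.2
position: [0.4504, -0.0069, 0.0708]
ee_rot: [[-0.192, 0.981, -0.0], [0.981, 0.192, 0.001], [0.001, -0.0, -1.0]]
force: [0.6, 0.2, -0.4]
finger_gap: 0.0001
```

Run:
```python
from h import *
a,y,t=meas("w14",wc=np.array([.508,.02]))
meas2('l')
st('l')
```

```text
t 12.2 axle [0.5104 0.0214] caseyaw 9.6 ribyaw 132.0 wheel -122.4 TCPrel [-63.9 -18. ] z 0.0708 toolyaw-90 11.099999999999994 F [ 0.6  0.2 -0.4]
t 12.25 pinshift [2.7 6.6] wheel -117.8 n 1322 TCPrel [-62.9 -15.1] z 0.0708 yaw 11.099999999999994 ax,ay fix [-0.  -0.1] F [-0.   0.8 -0.1]
12.3 rel [-56.4   2.8] [ 0.4504 -0.0067  0.0708] yaw 101.1 F [-0.3  0.3  0.1]
```

>>> move_arm(targets=[{"ax": 0,"ay": 0,"az": 0,"tx": 0,"ty": 4,"tz": 0,"gripper": 0},{"ax": 0,"ay": 0,"az": 0,"tx": 2,"ty": 0,"tz": 0,"gripper": 0},{"ax": 0,"ay": 0,"az": 0,"tx": 2,"ty": 0,"tz": 0,"gripper": 0},{"ax": 0,"ay": 0,"az": 0,"tx": 2,"ty": 0,"tz": 0,"gripper": 0},{"ax": 0,"ay": 0,"az": 0,"tx": 2,"ty": 0,"tz": 0,"gripper": 0},{"ax": 0,"ay": 0,"az": 0,"tx": 2,"ty": 0,"tz": 0,"gripper": 0},{"ax": 0,"ay": 0,"az": 0,"tx": 2,"ty": 0,"tz": 0,"gripper": 0}])

```text
time_s: 13.0
position: [0.4529, 0.0045, 0.0712]
ee_rot: [[-0.195, 0.981, 0.001], [0.981, 0.195, -0.006], [-0.006, -0.0, -1.0]]
force: [-0.2, -4.0, 1.2]
finger_gap: 0.0005
```

```bash
echo '{"l":{"axle":[0.5100,0.0209],"pin":[0.5667,0.0310],"yaw":10.0}}' > ref.json
python3 - <<'E'
from h import *
meas2('l','w15')
E
```

```text
t 13.0 pinshift [-0.   0.3] wheel -113.0 n 1257 TCPrel [-59.1  -6.5] z 0.0712 yaw 11.299999999999997 ax,ay fix [-0.   0.3] F [-0.2 -4.   1.2]
```

>>> move_arm(targets=[{"ax": 0,"ay": 0.3,"az": 0,"tx": 2,"ty": 0,"tz": 0,"gripper": 0},{"ax": 0,"ay": 0,"az": 0,"tx": 2,"ty": 0,"tz": 0,"gripper": 0},{"ax": 0,"ay": 0,"az": 0,"tx": 2,"ty": 0.2,"tz": 0,"gripper": 0},{"ax": 0,"ay": 0,"az": 0,"tx": 2,"ty": 0.2,"tz": 0,"gripper": 0},{"ax": 0,"ay": 0,"az": 0,"tx": 2,"ty": 0.4,"tz": 0,"gripper": 0}])

```text
time_s: 13.55
position: [0.4526, 0.0147, 0.0715]
ee_rot: [[-0.195, 0.981, 0.003], [0.981, 0.195, -0.002], [-0.003, 0.002, -1.0]]
force: [0.3, -2.2, 0.1]
finger_gap: 0.0007
```

Run:
```python
from h import *
meas2('l','w16')
```

```text
t 13.55 pinshift [0.1 0.2] wheel -100.8 n 1202 TCPrel [-57.7   3.6] z 0.0715 yaw 11.200000000000003 ax,ay fix [0.1 0.2] F [ 0.3 -2.2  0.1]
```

>>> move_arm(targets=[{"ax": 0,"ay": 0,"az": 0,"tx": 2,"ty": 0.6,"tz": 0,"gripper": 0},{"ax": 0,"ay": 0,"az": 0,"tx": 2,"ty": 0.6,"tz": 0,"gripper": 0},{"ax": 0,"ay": 0,"az": 0,"tx": 2,"ty": 0.6,"tz": 0,"gripper": 0},{"ax": 0,"ay": 0,"az": 0,"tx": 2,"ty": 0.8,"tz": 0,"gripper": 0},{"ax": 0,"ay": 0,"az": 0,"tx": 2,"ty": 1,"tz": 0,"gripper": 0},{"ax": 0,"ay": 0,"az": 0,"tx": 2,"ty": 1,"tz": 0,"gripper": 0},{"ax": 0,"ay": 0,"az": 0,"tx": 2,"ty": 1,"tz": 0,"gripper": 0}])

```text
time_s: 14.3
position: [0.4546, 0.0321, 0.0712]
ee_rot: [[-0.195, 0.981, 0.001], [0.981, 0.195, -0.001], [-0.001, 0.0, -1.0]]
force: [0.0, 0.0, 0.3]
finger_gap: 0.0005
```

Run:
```python
from h import *
meas2('l','w17')
```

```text
t 14.3 pinshift None wheel -62.8 n 924 TCPrel [-52.7  20.6] z 0.0712 yaw 11.299999999999997 ax,ay fix [0. 0.] F [0.  0.  0.3]
```

Left wheel at -60°. Return for its last click.

>>> move_arm(targets=[{"ax": 0,"ay": 0,"az": 0,"tx": 0,"ty": -11,"tz": 0,"gripper": 0},{"ax": 0,"ay": 0,"az": 0,"tx": -2,"ty": -9,"tz": 0,"gripper": 0},{"ax": 0,"ay": 0,"az": 0,"tx": -19,"ty": 0,"tz": 0,"gripper": 0},{"ax": 0,"ay": 0,"az": 0,"tx": -17,"ty": 0,"tz": 0,"gripper": 0},{"ax": 0,"ay": 0,"az": 0,"tx": 0,"ty": 0,"tz": 0,"gripper": 0}])

```text
time_s: 14.85
position: [0.4384, -0.0101, 0.0712]
ee_rot: [[-0.196, 0.981, -0.001], [0.981, 0.196, -0.0], [0.0, -0.001, -1.0]]
force: [-0.9, 0.2, 0.0]
finger_gap: 0.0006
```

Run:
```python
from h import *
meas2('l','w18')
```

```text
t 14.85 pinshift [-1.2 -0.2] wheel -61.0 n 1558 TCPrel [-74.7 -18.1] z 0.0712 yaw 11.299999999999997 ax,ay fix [-0.1 -0. ] F [-0.9  0.2  0. ]
```

>>> move_arm(targets=[{"ax": 0,"ay": 0,"az": 0,"tx": 0,"ty": 8,"tz": 0,"gripper": 0},{"ax": 0,"ay": 0,"az": 0,"tx": 0,"ty": 6.5,"tz": 0,"gripper": 0},{"ax": 0,"ay": 0,"az": 0,"tx": 0,"ty": 0,"tz": 0,"gripper": 0},{"ax": 0,"ay": 0,"az": 0,"tx": 2,"ty": 0,"tz": 0,"gripper": 0},{"ax": 0,"ay": 0,"az": 0,"tx": 2,"ty": 0,"tz": 0,"gripper": 0},{"ax": 0,"ay": 0,"az": 0,"tx": 2,"ty": 0,"tz": 0,"gripper": 0},{"ax": 0,"ay": 0,"az": 0,"tx": 2,"ty": 0,"tz": 0,"gripper": 0},{"ax": 0,"ay": 0,"az": 0,"tx": 2,"ty": 0,"tz": 0,"gripper": 0},{"ax": 0,"ay": 0,"az": 0,"tx": 2,"ty": 0,"tz": 0,"gripper": 0}])

```text
time_s: 15.8
position: [0.4511, 0.0051, 0.0716]
ee_rot: [[-0.2, 0.98, 0.001], [0.98, 0.2, -0.007], [-0.007, -0.001, -1.0]]
force: [1.1, -1.9, -0.4]
finger_gap: 0.0005
```

Run:
```python
from h import *
meas2('l','w19')
```

```text
t 15.8 pinshift [-0.   0.2] wheel -53.4 n 1363 TCPrel [-60.8  -5.5] z 0.0716 yaw 11.5 ax,ay fix [-0.   0.4] F [ 1.1 -1.9 -0.4]
```

>>> move_arm(targets=[{"ax": 0,"ay": 0.4,"az": 0,"tx": 2,"ty": 0.4,"tz": 0,"gripper": 0},{"ax": 0,"ay": 0,"az": 0,"tx": 2,"ty": 0.4,"tz": 0,"gripper": 0},{"ax": 0,"ay": 0,"az": 0,"tx": 2,"ty": 0.5,"tz": 0,"gripper": 0},{"ax": 0,"ay": 0,"az": 0,"tx": 2,"ty": 0.6,"tz": 0,"gripper": 0},{"ax": 0,"ay": 0,"az": 0,"tx": 2,"ty": 0.6,"tz": 0,"gripper": 0}])

```text
time_s: 16.35
position: [0.4513, 0.0168, 0.0716]
ee_rot: [[-0.2, 0.98, -0.001], [0.98, 0.2, 0.001], [0.001, -0.0, -1.0]]
force: [0.6, -0.9, 0.9]
finger_gap: 0.0004
```

Run:
```python
from h import *
meas2('l','w20')
```

```text
t 16.35 pinshift [0.1 0.2] wheel -39.3 n 1290 TCPrel [-58.6   6. ] z 0.0716 yaw 11.5 ax,ay fix [-0.  -0.1] F [ 0.6 -0.9  0.9]
```

>>> move_arm(targets=[{"ax": 0,"ay": 0,"az": 0,"tx": 2,"ty": 0.8,"tz": 0,"gripper": 0},{"ax": 0,"ay": 0,"az": 0,"tx": 2,"ty": 0.8,"tz": 0,"gripper": 0},{"ax": 0,"ay": 0,"az": 0,"tx": 2,"ty": 1,"tz": 0,"gripper": 0},{"ax": 0,"ay": 0,"az": 0,"tx": 2,"ty": 1,"tz": 0,"gripper": 0},{"ax": 0,"ay": 0,"az": 0,"tx": 2,"ty": 1,"tz": 0,"gripper": 0},{"ax": 0,"ay": 0,"az": 0,"tx": 2,"ty": 1,"tz": 0,"gripper": 0}])

```text
time_s: 17.0
position: [0.4538, 0.0319, 0.0714]
ee_rot: [[-0.2, 0.98, -0.003], [0.98, 0.2, 0.003], [0.003, -0.002, -1.0]]
force: [0.0, 0.2, 1.0]
finger_gap: 0.0007
```

Run:
```python
from h import *
meas2('l','w21')
```

```text
t 17.0 pinshift None wheel None n 7 TCPrel [-53.4  20.5] z 0.0714 yaw 11.5 ax,ay fix [-0.1 -0.2] F [0.  0.2 1. ]
```

>>> move_arm(targets=[{"ax": 0,"ay": 0,"az": 0,"tx": 0,"ty": -12,"tz": 0,"gripper": 0},{"ax": 0,"ay": 0,"az": 1.3,"tx": -2,"ty": -14,"tz": 0,"gripper": 0},{"ax": 0,"ay": 0,"az": 0,"tx": -20,"ty": 0,"tz": 0,"gripper": 0},{"ax": 0,"ay": 0,"az": 0,"tx": -17,"ty": 0,"tz": 0,"gripper": 0},{"ax": 0,"ay": 0,"az": 0,"tx": 0,"ty": 0,"tz": 0,"gripper": 0}])

```text
time_s: 17.55
position: [0.4346, -0.0118, 0.0713]
ee_rot: [[-0.179, 0.984, -0.003], [0.984, 0.179, 0.003], [0.003, -0.002, -1.0]]
force: [-0.1, 0.1, -0.4]
finger_gap: 0.0004
```

Run:
```python
from h import *
meas2('l','w22')
```

```text
t 17.55 pinshift None wheel -1.1 n 1146 TCPrel [-80.  -19.1] z 0.0713 yaw 10.299999999999997 ax,ay fix [-0.1 -0.2] F [-0.1  0.1 -0.4]
```

View pics/w22.png

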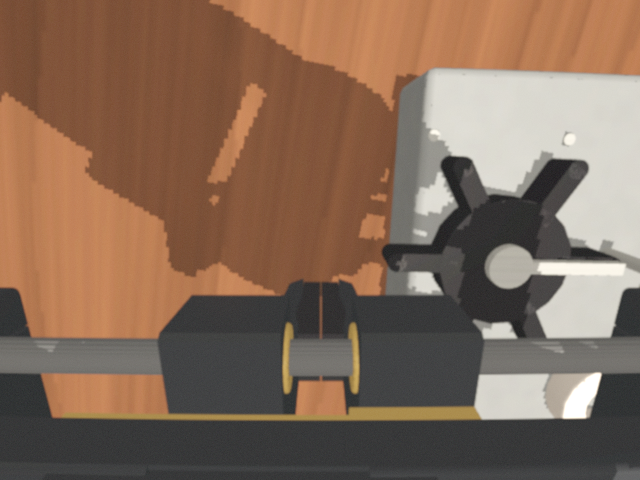

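View 8: the left rib runs straight back from the hub (510,266) to (622,268), wheel about 0°. Left wheel is home. Sliding along the front to the right wheel.

>>> move_arm(targets=[{"ax": 0,"ay": 0,"az": 0,"tx": -25,"ty": 0,"tz": 0,"gripper": 0},{"ax": 0,"ay": 0,"az": 0,"tx": -38,"ty": 0,"tz": 0,"gripper": 0},{"ax": 0,"ay": 0,"az": 0,"tx": -38,"ty": 0,"tz": 0,"gripper": 0},{"ax": 0,"ay": 0,"az": 0,"tx": -35,"ty": 0,"tz": 0,"gripper": 0},{"ax": 0,"ay": 0,"az": 0,"tx": -20,"ty": 0,"tz": 0,"gripper": 0},{"ax": 0,"ay": 0,"az": 0,"tx": 0,"ty": 0,"tz": 0,"gripper": 0}])

```text
time_s: 18.2
position: [0.4631, -0.1647, 0.0702]
ee_rot: [[-0.183, 0.983, -0.004], [0.983, 0.183, 0.005], [0.006, -0.003, -1.0]]
force: [-0.5, 0.5, 0.1]
finger_gap: 0.0002
```

Run:
```python
from h import *
p,W=cloud(save="w23");z=W[...,2];wc=np.array([.538,-.137])
r=np.hypot(W[...,0]-wc[0],W[...,1]-wc[1])
m=((r<.085)&(z>.0822)&(z<.089)&(p.min(2)>85)).astype(np.uint8)
n,l,s,c=cv2.connectedComponentsWithStats(m)
for i in range(1,n):
    if s[i,4]>30: print(s[i],W[l==i].mean(0).round(4))
st('l')
meas(wc=wc)
```

```text
[ 383  256  141   45 2866] [ 0.5204 -0.1385  0.085 ]
[629 274  11  13 107] [ 0.5908 -0.1272  0.0843]
18.25 rel [ -79.2 -152.7] [ 0.4626 -0.1634  0.0702] yaw 100.6 F [ 0.2  0.5 -0.8]
t 18.25 axle [ 0.533  -0.1379] caseyaw 11.0 ribyaw -173.4 wheel -175.6 TCPrel [-74.  -11.7] z 0.0702 toolyaw-90 10.599999999999994 F [ 0.2  0.5 -0.8]
```

>>> move_arm(targets=[{"ax": -0.2,"ay": -0.3,"az": 1,"tx": -4,"ty": 3,"tz": 0,"gripper": 0},{"ax": 0,"ay": 0,"az": 0,"tx": 0,"ty": 6,"tz": 0,"gripper": 0},{"ax": 0,"ay": 0,"az": 0,"tx": 0,"ty": 3,"tz": 0,"gripper": 0},{"ax": 0,"ay": 0,"az": 0,"tx": 0,"ty": 0,"tz": 0,"gripper": 0}])

```text
time_s: 18.7
position: [0.4756, -0.1603, 0.0703]
ee_rot: [[-0.171, 0.985, -0.002], [0.985, 0.171, 0.002], [0.002, -0.001, -1.0]]
force: [0.7, 0.5, 0.0]
finger_gap: 0.0001
```

```bash
echo '{"l":{"axle":[0.5100,0.0209],"pin":[0.5667,0.0310],"yaw":10.0},"r":{"axle":[0.5335,-0.138],"pin":[0.5929,-0.1294],"yaw":8.2}}' > ref.json
python3 - <<'E'
from h import *
meas2('r','w24'); a,y,t=meas(wc=np.array([.5335,-.138]))
E
```

```text
t 18.7 pinshift [-0.8  2.5] wheel -182.8 n 1170 TCPrel [-60.1 -16.3] z 0.0703 yaw 9.799999999999997 ax,ay fix [-0.1 -0.1] F [0.7 0.5 0. ]
t 18.75 axle [ 0.5304 -0.1365] caseyaw 8.8 ribyaw -170.3 wheel -180.9 TCPrel [-58.  -15.1] z 0.0702 toolyaw-90 9.799999999999997 F [-0.1  0.4 -0. ]
```

>>> move_arm(targets=[{"ax": 0,"ay": 0,"az": 0,"tx": 2,"ty": 0,"tz": 0,"gripper": 0},{"ax": 0,"ay": 0,"az": 0,"tx": 2,"ty": 0,"tz": 0,"gripper": 0},{"ax": 0,"ay": 0,"az": 0,"tx": 2,"ty": 0,"tz": 0,"gripper": 0},{"ax": 0,"ay": 0,"az": 0,"tx": 2,"ty": 0,"tz": 0,"gripper": 0},{"ax": 0,"ay": 0,"az": 0,"tx": 2,"ty": 0,"tz": 0,"gripper": 0}])

```text
time_s: 19.3
position: [0.4742, -0.154, 0.0709]
ee_rot: [[-0.17, 0.985, 0.001], [0.985, 0.17, -0.006], [-0.006, 0.0, -1.0]]
force: [-0.5, -9.3, -2.8]
finger_gap: 0.0008
```

```bash
echo '{"l":{"axle":[0.5100,0.0209],"pin":[0.5667,0.0310],"yaw":10.0},"r":{"axle":[0.5325,-0.1365],"pin":[0.5921,-0.1269],"yaw":9.0}}' > ref.json
python3 - <<'E'
from h import *
meas2('r','w25')
E
```

```text
t 19.3 pinshift [0.  0.2] wheel -173.7 n 1068 TCPrel [-60.4  -8.4] z 0.0709 yaw 9.799999999999997 ax,ay fix [0.  0.4] F [-0.5 -9.3 -2.8]
```

Pin steady, but 9 N is high. Stepping 1.5 mm and slightly further out, watching the pin.

>>> move_arm(targets=[{"ax": 0,"ay": 0.4,"az": 0,"tx": 1,"ty": -1.5,"tz": 0,"gripper": 0},{"ax": 0,"ay": 0,"az": 0,"tx": 1.5,"ty": 0,"tz": 0,"gripper": 0},{"ax": 0,"ay": 0,"az": 0,"tx": 1.5,"ty": 0,"tz": 0,"gripper": 0}])

```text
time_s: 19.65
position: [0.4719, -0.1531, 0.0713]
ee_rot: [[-0.169, 0.986, 0.001], [0.986, 0.169, -0.005], [-0.005, -0.0, -1.0]]
force: [-4.4, -5.6, 0.7]
finger_gap: 0.0005
```

Run:
```python
from h import *
meas2('r','w26')
```

```text
t 19.65 pinshift [0.  0.1] wheel -174.0 n 819 TCPrel [-62.5  -7.1] z 0.0713 yaw 9.700000000000003 ax,ay fix [-0.   0.3] F [-4.4 -5.6  0.7]
```

>>> move_arm(targets=[{"ax": 0,"ay": 0.3,"az": 0,"tx": -2,"ty": 0,"tz": 0,"gripper": 0},{"ax": 0,"ay": 0,"az": 0,"tx": -1,"ty": 3,"tz": 0,"gripper": 0},{"ax": 0,"ay": 0,"az": 0,"tx": 2,"ty": 0,"tz": 0,"gripper": 0},{"ax": 0,"ay": 0,"az": 0,"tx": 2,"ty": 0,"tz": 0,"gripper": 0},{"ax": 0,"ay": 0,"az": 0,"tx": 2,"ty": 0,"tz": 0,"gripper": 0},{"ax": 0,"ay": 0,"az": 0,"tx": 2,"ty": 0,"tz": 0,"gripper": 0}])

```text
time_s: 20.3
position: [0.47, -0.1466, 0.0707]
ee_rot: [[-0.169, 0.986, -0.01], [0.986, 0.169, 0.004], [0.005, -0.009, -1.0]]
force: [-1.3, -1.1, -0.8]
finger_gap: 0.0005
```

Run:
```python
from h import *
meas2('r','w27')
```

```text
t 20.3 pinshift [-0.6  0.1] wheel None n 18 TCPrel [-62.7  -0.4] z 0.0707 yaw 9.700000000000003 ax,ay fix [-0.5 -0.3] F [-1.3 -1.1 -0.8]
```

View pics/w27.png

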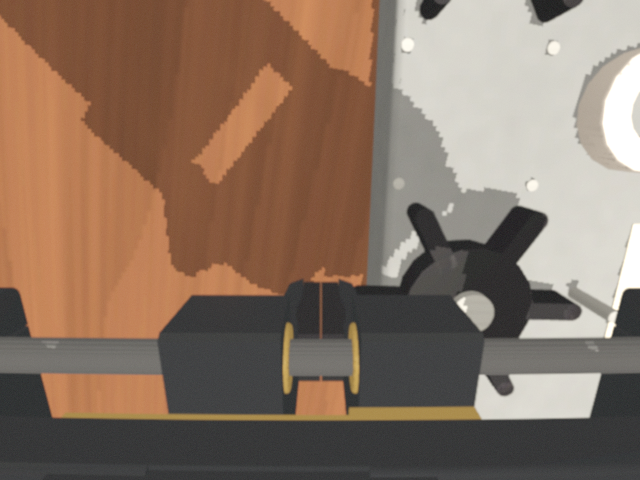

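View 9: the finger face (row 282) is in front of the lug tip at (362,292), so it slipped off. The right axle is really about 5 mm further back, at (537.5,-136.5), which matches the left-based prediction. Back up and go in deeper.

>>> move_arm(targets=[{"ax": -0.5,"ay": -0.3,"az": 0,"tx": 0,"ty": -5,"tz": 0,"gripper": 0},{"ax": 0,"ay": 0,"az": 0,"tx": -10,"ty": 0,"tz": 0,"gripper": 0},{"ax": 0,"ay": 0,"az": 0,"tx": -10,"ty": 0,"tz": 0,"gripper": 0},{"ax": 0,"ay": 0,"az": 0,"tx": 0,"ty": 0,"tz": 0,"gripper": 0},{"ax": 0,"ay": 0,"az": 0,"tx": 0,"ty": 6,"tz": 0,"gripper": 0},{"ax": 0,"ay": 0,"az": 0,"tx": 0,"ty": 6,"tz": 0,"gripper": 0},{"ax": 0,"ay": 0,"az": 0,"tx": 0,"ty": 0,"tz": 0,"gripper": 0}])

```text
time_s: 21.05
position: [0.482, -0.1668, 0.0709]
ee_rot: [[-0.168, 0.986, 0.002], [0.986, 0.168, -0.0], [-0.001, 0.002, -1.0]]
force: [0.8, 0.7, -0.3]
finger_gap: 0.0004
```

```bash
echo '{"l":{"axle":[0.5100,0.0209],"pin":[0.5667,0.0310],"yaw":10.0},"r":{"axle":[0.5375,-0.1365],"pin":[0.5921,-0.1269],"yaw":10.0}}' > ref.json
python3 - <<'E'
from h import *
meas2('r','w28');meas(wc=np.array([.537,-.1365]))
E
```

```text
t 21.05 pinshift [ 0.1 -0.1] wheel -177.7 n 1350 TCPrel [-60.  -20.2] z 0.0709 yaw 9.700000000000003 ax,ay fix [0.1 0. ] F [ 0.8  0.7 -0.3]
t 21.1 axle [ 0.5337 -0.1373] caseyaw 10.0 ribyaw -172.5 wheel -177.4 TCPrel [-56.4 -20. ] z 0.0709 toolyaw-90 9.700000000000003 F [ 0.1 -0.5  0.3]
```

```bash
cat > tip.py <<'E'
from h import *
import sys
def cl(f):
    k=np.load(f"pics/{f}.npz");d=k['d'];ci={x:k[x] for x in('camera_matrix','D','R','t')}
    v,u=np.mgrid[0:480,0:640]
    n=cv2.undistortPoints(np.stack([u,v],-1).reshape(-1,1,2).astype(float),ci["camera_matrix"],ci["D"]).reshape(480,640,2)
    return (np.dstack([n*d[...,None],d])-ci["t"])@ci["R"], cv2.imread(f"pics/{f}.png")
for f,wc in(("w5",[.5065,.0133]),("w6",[.5065,.0133]),("w28",[.5355,-.137])):
    W,p=cl(f);z=W[...,2];r=np.hypot(W[...,0]-wc[0],W[...,1]-wc[1])
    b=np.radians(10.);ex=np.array([np.cos(b),np.sin(b)]);x=(W[...,:2]-wc)@ex*1000;y=(W[...,:2]-wc)@[-ex[1],ex[0]]*1000
    m=(r<.06)&(z>.0825)&(z<.089)&(p.min(2)>80)
    print(f,"rib/cap x 1%,99%",np.nanpercentile(x[m],[1,99]).round(1))
    c=(r<.09)&(z>.055)&(z<.0645)&(np.abs(y)<45)&(x<-10); print(" case front x",np.nanpercentile(x[c],[1,3]).round(1))
    l=(r<.065)&(z>.0765)&(z<.082)&(p.max(2)<95);print(" wheel black x,y",np.nanpercentile(x[l],[.5,99.5]).round(1),np.nanpercentile(y[l],[.5,99.5]).round(1))
E
python3 tip.py
```

```text
w5 rib/cap x 1%,99% [-47.5  59. ]
 case front x [-35.7 -35.3]
 wheel black x,y [-58.7  46.8] [-28.6  42.3]
w6 rib/cap x 1%,99% [-47.5  59.2]
 case front x [-35.6 -35.4]
 wheel black x,y [-58.9  46.8] [-28.8  42.2]
w28 rib/cap x 1%,99% [-48.2  58.8]
 case front x [-36.2 -35.8]
 wheel black x,y [-58.4  45.7] [-34.  43.]
```

>>> move_arm(targets=[{"ax": 0,"ay": 0,"az": 0,"tx": 2,"ty": -2.5,"tz": 0,"gripper": 0},{"ax": 0,"ay": 0,"az": 0,"tx": 2,"ty": 0,"tz": 0,"gripper": 0},{"ax": 0,"ay": 0,"az": 0,"tx": 2,"ty": 0,"tz": 0,"gripper": 0},{"ax": 0,"ay": 0,"az": 0,"tx": 2,"ty": 0,"tz": 0,"gripper": 0},{"ax": 0,"ay": 0,"az": 0,"tx": 2,"ty": 0,"tz": 0,"gripper": 0},{"ax": 0,"ay": 0,"az": 0,"tx": 2,"ty": 0,"tz": 0,"gripper": 0}])

```text
time_s: 21.75
position: [0.4764, -0.1558, 0.0711]
ee_rot: [[-0.169, 0.986, 0.002], [0.986, 0.169, -0.004], [-0.004, 0.002, -1.0]]
force: [-0.9, -8.0, -1.8]
finger_gap: 0.0004
```

```bash
echo '{"l":{"axle":[0.5100,0.0209],"pin":[0.5667,0.0310],"yaw":10.0},"r":{"axle":[0.5347,-0.137],"pin":[0.5921,-0.1269],"yaw":9}}' > ref.json
python3 - <<'E'
from h import *
meas2('r','w29')
E
```

```text
t 21.75 pinshift [0.  0.1] wheel -174.1 n 1217 TCPrel [-60.5  -9.5] z 0.0711 yaw 9.700000000000003 ax,ay fix [0.1 0.2] F [-0.9 -8.  -1.8]
```

>>> move_arm(targets=[{"ax": 0,"ay": 0.2,"az": 0,"tx": 2,"ty": 0.5,"tz": 0,"gripper": 0},{"ax": 0,"ay": 0,"az": 0,"tx": 2,"ty": 0.5,"tz": 0,"gripper": 0},{"ax": 0,"ay": 0,"az": 0,"tx": 2,"ty": 0.5,"tz": 0,"gripper": 0}])

```text
time_s: 22.1
position: [0.4763, -0.1534, 0.0713]
ee_rot: [[-0.169, 0.986, 0.001], [0.986, 0.169, -0.008], [-0.008, -0.001, -1.0]]
force: [-1.7, -4.6, 2.0]
finger_gap: 0.0003
```

Run:
```python
from h import *
meas2('r','w30')
```

```text
t 22.1 pinshift [-0.   0.2] wheel -170.9 n 1166 TCPrel [-60.2  -7.3] z 0.0713 yaw 9.799999999999997 ax,ay fix [-0.   0.5] F [-1.7 -4.6  2. ]
```

>>> move_arm(targets=[{"ax": 0,"ay": 0.5,"az": 0,"tx": 2,"ty": 0.5,"tz": 0,"gripper": 0},{"ax": 0,"ay": 0,"az": 0,"tx": 2,"ty": 0.5,"tz": 0,"gripper": 0},{"ax": 0,"ay": 0,"az": 0,"tx": 2,"ty": 0.5,"tz": 0,"gripper": 0},{"ax": 0,"ay": 0,"az": 0,"tx": 2,"ty": 0.5,"tz": 0,"gripper": 0}])

```text
time_s: 22.55
position: [0.4765, -0.1441, 0.0713]
ee_rot: [[-0.169, 0.986, -0.002], [0.986, 0.169, 0.002], [0.002, -0.002, -1.0]]
force: [-1.2, -1.3, 0.0]
finger_gap: 0.0005
```

Run:
```python
from h import *
meas2('r','w31')
```

```text
t 22.55 pinshift [0.1 0.2] wheel -159.9 n 705 TCPrel [-58.7   1.9] z 0.0713 yaw 9.700000000000003 ax,ay fix [-0.1 -0.1] F [-1.2 -1.3  0. ]
```

>>> move_arm(targets=[{"ax": 0,"ay": 0,"az": 0,"tx": 2,"ty": 0.7,"tz": 0,"gripper": 0},{"ax": 0,"ay": 0,"az": 0,"tx": 2,"ty": 0.7,"tz": 0,"gripper": 0},{"ax": 0,"ay": 0,"az": 0,"tx": 2,"ty": 0.8,"tz": 0,"gripper": 0},{"ax": 0,"ay": 0,"az": 0,"tx": 2,"ty": 0.8,"tz": 0,"gripper": 0},{"ax": 0,"ay": 0,"az": 0,"tx": 2,"ty": 1,"tz": 0,"gripper": 0},{"ax": 0,"ay": 0,"az": 0,"tx": 2,"ty": 1,"tz": 0,"gripper": 0},{"ax": 0,"ay": 0,"az": 0,"tx": 2,"ty": 1,"tz": 0,"gripper": 0},{"ax": 0,"ay": 0,"az": 0,"tx": 2,"ty": 1,"tz": 0,"gripper": 0}])

```text
time_s: 23.4
position: [0.4814, -0.1243, 0.0713]
ee_rot: [[-0.169, 0.986, -0.001], [0.986, 0.169, 0.004], [0.004, -0.0, -1.0]]
force: [0.5, 0.2, -0.4]
finger_gap: 0.0002
```

Run:
```python
from h import *
meas2('r','w32')
```

```text
t 23.4 pinshift None wheel -120.4 n 470 TCPrel [-50.7  20.9] z 0.0713 yaw 9.799999999999997 ax,ay fix [-0.  -0.2] F [ 0.5  0.2 -0.4]
```

Right wheel at -120°. Next click.

>>> move_arm(targets=[{"ax": 0,"ay": 0,"az": 0,"tx": 0,"ty": -12,"tz": 0,"gripper": 0},{"ax": 0,"ay": 0,"az": 0,"tx": -2,"ty": -10,"tz": 0,"gripper": 0},{"ax": 0,"ay": 0,"az": 0,"tx": -19,"ty": 0,"tz": 0,"gripper": 0},{"ax": 0,"ay": 0,"az": 0,"tx": -17,"ty": 0,"tz": 0,"gripper": 0},{"ax": 0,"ay": 0,"az": 0,"tx": 0,"ty": 0,"tz": 0,"gripper": 0},{"ax": 0,"ay": 0,"az": 0,"tx": 0,"ty": 7,"tz": 0,"gripper": 0},{"ax": 0,"ay": 0,"az": 0,"tx": 0,"ty": 6,"tz": 0,"gripper": 0},{"ax": 0,"ay": 0,"az": 0,"tx": 0,"ty": 0,"tz": 0,"gripper": 0}])

```text
time_s: 24.25
position: [0.4759, -0.1643, 0.0711]
ee_rot: [[-0.169, 0.986, -0.003], [0.986, 0.169, 0.005], [0.005, -0.002, -1.0]]
force: [0.3, 0.3, 0.6]
finger_gap: 0.0006
```

Run:
```python
from h import *
meas2('r','w33')
```

```text
t 24.25 pinshift [ 0.1 -0.1] wheel -120.8 n 1292 TCPrel [-62.4 -17.6] z 0.0711 yaw 9.700000000000003 ax,ay fix [-0.1 -0.3] F [0.3 0.3 0.6]
```

>>> move_arm(targets=[{"ax": 0,"ay": -0.3,"az": 0,"tx": 0,"ty": 2.5,"tz": 0,"gripper": 0},{"ax": 0,"ay": 0,"az": 0,"tx": 2,"ty": 0,"tz": 0,"gripper": 0},{"ax": 0,"ay": 0,"az": 0,"tx": 2,"ty": 0,"tz": 0,"gripper": 0},{"ax": 0,"ay": 0,"az": 0,"tx": 2,"ty": 0.2,"tz": 0,"gripper": 0},{"ax": 0,"ay": 0,"az": 0,"tx": 2,"ty": 0.3,"tz": 0,"gripper": 0},{"ax": 0,"ay": 0,"az": 0,"tx": 2,"ty": 0.3,"tz": 0,"gripper": 0},{"ax": 0,"ay": 0,"az": 0,"tx": 2,"ty": 0.5,"tz": 0,"gripper": 0},{"ax": 0,"ay": 0,"az": 0,"tx": 2,"ty": 0.5,"tz": 0,"gripper": 0},{"ax": 0,"ay": 0,"az": 0,"tx": 2,"ty": 0.5,"tz": 0,"gripper": 0}])

```text
time_s: 25.2
position: [0.4768, -0.151, 0.0715]
ee_rot: [[-0.171, 0.985, -0.003], [0.985, 0.171, -0.012], [-0.011, -0.005, -1.0]]
force: [-1.9, -4.0, -0.2]
finger_gap: 0.0004
```

Run:
```python
from h import *
meas2('r','w34')
```

```text
t 25.2 pinshift [-0.   0.2] wheel -110.6 n 1217 TCPrel [-59.3  -5. ] z 0.0715 yaw 9.799999999999997 ax,ay fix [-0.3  0.6] F [-1.9 -4.  -0.2]
```

>>> move_arm(targets=[{"ax": -0.3,"ay": 0.6,"az": 0,"tx": 2,"ty": 0.5,"tz": 0,"gripper": 0},{"ax": 0,"ay": 0,"az": 0,"tx": 2,"ty": 0.5,"tz": 0,"gripper": 0},{"ax": 0,"ay": 0,"az": 0,"tx": 2,"ty": 0.5,"tz": 0,"gripper": 0},{"ax": 0,"ay": 0,"az": 0,"tx": 2,"ty": 0.7,"tz": 0,"gripper": 0},{"ax": 0,"ay": 0,"az": 0,"tx": 2,"ty": 0.7,"tz": 0,"gripper": 0},{"ax": 0,"ay": 0,"az": 0,"tx": 2,"ty": 0.8,"tz": 0,"gripper": 0},{"ax": 0,"ay": 0,"az": 0,"tx": 2,"ty": 0.8,"tz": 0,"gripper": 0},{"ax": 0,"ay": 0,"az": 0,"tx": 2,"ty": 1,"tz": 0,"gripper": 0},{"ax": 0,"ay": 0,"az": 0,"tx": 2,"ty": 1,"tz": 0,"gripper": 0},{"ax": 0,"ay": 0,"az": 0,"tx": 2,"ty": 1,"tz": 0,"gripper": 0}])

```text
time_s: 26.25
position: [0.4811, -0.1266, 0.0714]
ee_rot: [[-0.171, 0.985, 0.0], [0.985, 0.171, 0.002], [0.002, 0.001, -1.0]]
force: [0.6, 0.3, 0.4]
finger_gap: 0.0006
```

Run:
```python
from h import *
meas2('r','w35')
```

```text
t 26.25 pinshift None wheel -65.1 n 957 TCPrel [-51.3  18.7] z 0.0714 yaw 9.900000000000006 ax,ay fix [ 0.1 -0.1] F [0.6 0.3 0.4]
```

>>> move_arm(targets=[{"ax": 0,"ay": 0,"az": 0,"tx": 2.5,"ty": 0,"tz": 0,"gripper": 0},{"ax": 0,"ay": 0,"az": 0,"tx": 0,"ty": -12,"tz": 0,"gripper": 0},{"ax": 0,"ay": 0,"az": 0,"tx": -2,"ty": -10,"tz": 0,"gripper": 0},{"ax": 0,"ay": 0,"az": 0,"tx": -19,"ty": 0,"tz": 0,"gripper": 0},{"ax": 0,"ay": 0,"az": 0,"tx": -17,"ty": 0,"tz": 0,"gripper": 0},{"ax": 0,"ay": 0,"az": 0,"tx": 0,"ty": 0,"tz": 0,"gripper": 0},{"ax": 0,"ay": 0,"az": 0,"tx": 0,"ty": 8,"tz": 0,"gripper": 0},{"ax": 0,"ay": 0,"az": 0,"tx": 0,"ty": 6.5,"tz": 0,"gripper": 0},{"ax": 0,"ay": 0,"az": 0,"tx": 0,"ty": 0,"tz": 0,"gripper": 0}])

```text
time_s: 27.2
position: [0.4769, -0.1635, 0.0712]
ee_rot: [[-0.171, 0.985, -0.001], [0.985, 0.171, 0.004], [0.004, -0.0, -1.0]]
force: [0.3, -0.3, -0.2]
finger_gap: 0.001
```

Run:
```python
from h import *
meas2('r','w36')
```

```text
t 27.2 pinshift [ 0.1 -0.2] wheel -62.5 n 1507 TCPrel [-61.3 -17. ] z 0.0712 yaw 9.799999999999997 ax,ay fix [-0.  -0.2] F [ 0.3 -0.3 -0.2]
```

Right wheel at about -60°. Last click.

>>> move_arm(targets=[{"ax": 0,"ay": -0.2,"az": 0,"tx": 0,"ty": 1.5,"tz": 0,"gripper": 0},{"ax": 0,"ay": 0,"az": 0,"tx": 2,"ty": 0,"tz": 0,"gripper": 0},{"ax": 0,"ay": 0,"az": 0,"tx": 2,"ty": 0,"tz": 0,"gripper": 0},{"ax": 0,"ay": 0,"az": 0,"tx": 2,"ty": 0.2,"tz": 0,"gripper": 0},{"ax": 0,"ay": 0,"az": 0,"tx": 2,"ty": 0.3,"tz": 0,"gripper": 0},{"ax": 0,"ay": 0,"az": 0,"tx": 2,"ty": 0.3,"tz": 0,"gripper": 0},{"ax": 0,"ay": 0,"az": 0,"tx": 2,"ty": 0.5,"tz": 0,"gripper": 0},{"ax": 0,"ay": 0,"az": 0,"tx": 2,"ty": 0.5,"tz": 0,"gripper": 0},{"ax": 0,"ay": 0,"az": 0,"tx": 2,"ty": 0.5,"tz": 0,"gripper": 0}])

```text
time_s: 28.15
position: [0.4768, -0.1515, 0.0717]
ee_rot: [[-0.173, 0.985, -0.001], [0.985, 0.173, -0.013], [-0.013, -0.004, -1.0]]
force: [-1.0, -1.6, 1.3]
finger_gap: 0.0008
```

Run:
```python
from h import *
meas2('r','w37')
```

```text
t 28.15 pinshift [0.  0.2] wheel -52.0 n 1387 TCPrel [-59.6  -5.5] z 0.0717 yaw 9.900000000000006 ax,ay fix [-0.2  0.7] F [-1.  -1.6  1.3]
```

>>> move_arm(targets=[{"ax": -0.2,"ay": 0.7,"az": 0,"tx": 2,"ty": 0.5,"tz": 0,"gripper": 0},{"ax": 0,"ay": 0,"az": 0,"tx": 2,"ty": 0.5,"tz": 0,"gripper": 0},{"ax": 0,"ay": 0,"az": 0,"tx": 2,"ty": 0.5,"tz": 0,"gripper": 0},{"ax": 0,"ay": 0,"az": 0,"tx": 2,"ty": 0.7,"tz": 0,"gripper": 0},{"ax": 0,"ay": 0,"az": 0,"tx": 2,"ty": 0.7,"tz": 0,"gripper": 0},{"ax": 0,"ay": 0,"az": 0,"tx": 2,"ty": 0.8,"tz": 0,"gripper": 0},{"ax": 0,"ay": 0,"az": 0,"tx": 2,"ty": 0.8,"tz": 0,"gripper": 0},{"ax": 0,"ay": 0,"az": 0,"tx": 2,"ty": 1,"tz": 0,"gripper": 0},{"ax": 0,"ay": 0,"az": 0,"tx": 2,"ty": 1,"tz": 0,"gripper": 0},{"ax": 0,"ay": 0,"az": 0,"tx": 2,"ty": 1,"tz": 0,"gripper": 0},{"ax": 0,"ay": 0,"az": 0,"tx": 2,"ty": 0,"tz": 0,"gripper": 0},{"ax": 0,"ay": 0,"az": 0,"tx": 0,"ty": -12,"tz": 0,"gripper": 0},{"ax": 0,"ay": 0,"az": 0,"tx": 0,"ty": -18,"tz": 0,"gripper": 0},{"ax": 0,"ay": 0,"az": 0,"tx": -20,"ty": 0,"tz": 0,"gripper": 0},{"ax": 0,"ay": 0,"az": 0,"tx": -20,"ty": 0,"tz": 0,"gripper": 0},{"ax": 0,"ay": 0,"az": 0,"tx": 0,"ty": 0,"tz": 0,"gripper": 0}])

```text
time_s: 29.8
position: [0.4537, -0.17, 0.0713]
ee_rot: [[-0.175, 0.985, -0.002], [0.984, 0.175, 0.004], [0.004, -0.001, -1.0]]
force: [-0.4, -0.0, 0.1]
finger_gap: 0.0004
```

Run:
```python
from h import *
meas2('r','w38')
p,_=get_image("top");cv2.imwrite("pics/top1.png",p[:,:,::-1])
```

```text
t 29.8 pinshift None wheel -1.6 n 1158 TCPrel [-85.2 -19.9] z 0.0713 yaw 10.099999999999994 ax,ay fix [-0.1 -0.2] F [-0.4 -0.   0.1]
```

Both wheels read home: left -1.1°, right -1.6°, within the bias of the measurement. But my early stroke shoved the register about 17 mm in +y and -3.7°. I'll measure that properly and nudge the case gently back, starting by rising and going to its left side.

>>> move_arm(targets=[{"ax": 0,"ay": 0,"az": 0,"tx": 0,"ty": 0,"tz": -40,"gripper": 0},{"ax": 0,"ay": 0,"az": 0,"tx": 0,"ty": 0,"tz": -50,"gripper": 0},{"ax": 0,"ay": 0,"az": 0,"tx": 0,"ty": 0,"tz": -50,"gripper": 0},{"ax": 0,"ay": 0,"az": 0,"tx": 30,"ty": 0,"tz": -20,"gripper": 0},{"ax": 0,"ay": 0,"az": 0,"tx": 40,"ty": 0,"tz": 0,"gripper": 0},{"ax": 0,"ay": 0,"az": 0,"tx": 0,"ty": -30,"tz": 0,"gripper": 0},{"ax": 0,"ay": 0,"az": 0,"tx": 0,"ty": 0,"tz": 0,"gripper": 0}])

```text
time_s: 30.6
position: [0.4074, -0.096, 0.2374]
ee_rot: [[-0.182, 0.983, -0.006], [0.983, 0.182, 0.01], [0.011, -0.004, -1.0]]
force: [-0.7, -0.1, -0.5]
finger_gap: 0.0002
```

```bash
cat > reg.py <<'E'
from h import *
from scipy.optimize import least_squares
def rect(W,p=None):
    """case pose from the top face points: fit edges with minAreaRect on height mask"""
    z=W[...,2];m=((z>.054)&(z<.066)&(W[...,0]>.4)&(W[...,0]<.72)&(W[...,1]>-.3)&(W[...,1]<.2))
    return m
if __name__=="__main__":
    import sys
    o=get_obs();print(o['time_s'],o['position'].round(4))
    p,W=cloud("top","topc")
    m=rect(W).astype(np.uint8);m=cv2.morphologyEx(m,cv2.MORPH_OPEN,np.ones((3,3)))
    c=max(cv2.findContours(m,0,2)[0],key=cv2.contourArea).reshape(-1,2)
    X=W[c[:,1],c[:,0],:2];print("top depth",cv2.minAreaRect((X*1000).astype(np.float32)))
    d0=np.load("pics/top0.npy");ci=camera_info("top")
    v,u=np.mgrid[0:480,0:640];n=cv2.undistortPoints(np.stack([u,v],-1).reshape(-1,1,2).astype(float),ci["camera_matrix"],ci["D"]).reshape(480,640,2)
    W0=(np.dstack([n*d0[...,None],d0])-ci["t"])@ci["R"]
    m=rect(W0).astype(np.uint8);m=cv2.morphologyEx(m,cv2.MORPH_OPEN,np.ones((3,3)))
    c=max(cv2.findContours(m,0,2)[0],key=cv2.contourArea).reshape(-1,2)
    X=W0[c[:,1],c[:,0],:2];print("orig",cv2.minAreaRect((X*1000).astype(np.float32)))
    q=cv2.resize(p[190:330,265:465],None,fx=4,fy=4,interpolation=cv2.INTER_CUBIC);cv2.imwrite("pics/zc.png",q[:,:,::-1])
E
python3 reg.py
```

```text
30.6 [ 0.4074 -0.096   0.2374]
top depth ((555.7197875976562, -51.84907531738281), (139.60781860351562, 317.0042724609375), 9.342713356018066)
orig ((557.834228515625, -66.91255187988281), (139.76486206054688, 318.0296630859375), 12.716957092285156)
```

View pics/zc.png

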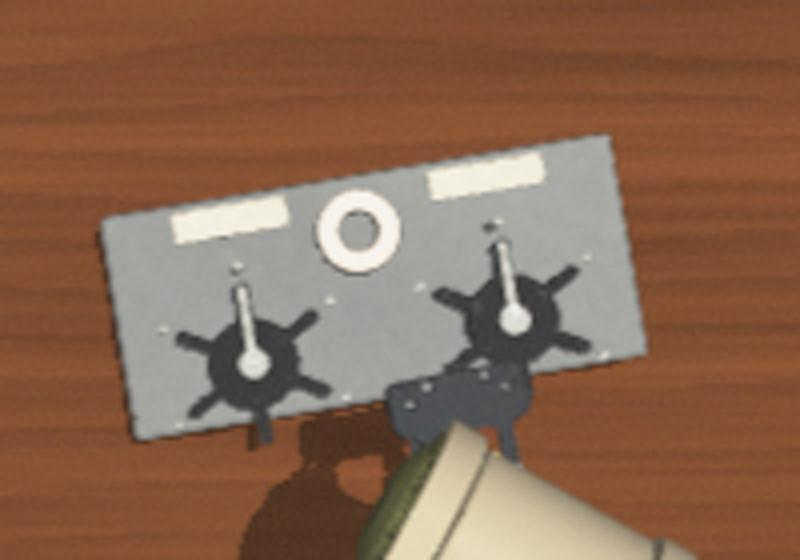

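View 10: both ribs, left (255,362)→(240,290) and right (515,318)→(503,245), point at their pins, and the core is in place on the case. The case is off by (-2,+15) mm and -3.4°. I'll nudge it back with a side push near the front of its left face.

>>> move_arm(targets=[{"ax": 0,"ay": 0,"az": 0,"tx": 36,"ty": 17,"tz": 0,"gripper": 0},{"ax": 0,"ay": 0,"az": 0,"tx": 36,"ty": 17,"tz": 0,"gripper": 0},{"ax": 0,"ay": 0,"az": 0,"tx": 36,"ty": 17,"tz": 0,"gripper": 0},{"ax": 0,"ay": 0,"az": 0,"tx": 36,"ty": 17,"tz": 0,"gripper": 0},{"ax": 0,"ay": 0,"az": 0,"tx": 36,"ty": 17,"tz": 0,"gripper": 0},{"ax": 0,"ay": 0,"az": 0,"tx": 36,"ty": 17,"tz": 0,"gripper": 0},{"ax": 0,"ay": 0,"az": 0,"tx": 0,"ty": 0,"tz": 0,"gripper": 0},{"ax": 0,"ay": 0,"az": 0,"tx": 0,"ty": 0,"tz": 30,"gripper": 0},{"ax": 0,"ay": 0,"az": 0,"tx": 0,"ty": 0,"tz": 30,"gripper": 0},{"ax": 0,"ay": 0,"az": 0,"tx": 0,"ty": 0,"tz": 0,"gripper": 0}])

```text
time_s: 31.65
position: [0.475, 0.1466, 0.1745]
ee_rot: [[-0.177, 0.984, -0.006], [0.984, 0.177, 0.011], [0.012, -0.004, -1.0]]
force: [-0.5, -0.2, -0.2]
finger_gap: 0.0006
```

>>> move_arm(targets=[{"ax": -0.2,"ay": -0.7,"az": 0,"tx": 0,"ty": -9,"tz": 20,"gripper": 0},{"ax": 0,"ay": 0,"az": 0,"tx": 0,"ty": 0,"tz": 40,"gripper": 0},{"ax": 0,"ay": 0,"az": 0,"tx": 0,"ty": 0,"tz": 40,"gripper": 0},{"ax": 0,"ay": 0,"az": 0,"tx": 0,"ty": 0,"tz": 25,"gripper": 0},{"ax": 0,"ay": 0,"az": 0,"tx": 0,"ty": 0,"tz": 5,"gripper": 0},{"ax": 0,"ay": 0,"az": 0,"tx": -10,"ty": 0,"tz": 0,"gripper": 0},{"ax": 0,"ay": 0,"az": 0,"tx": -10,"ty": 0,"tz": 0,"gripper": 0},{"ax": 0,"ay": 0,"az": 0,"tx": -10,"ty": 0,"tz": 0,"gripper": 0},{"ax": 0,"ay": 0,"az": 0,"tx": 0,"ty": 0,"tz": 0,"gripper": 0}])

```text
time_s: 32.55
position: [0.4796, 0.1107, 0.0504]
ee_rot: [[-0.173, 0.985, 0.015], [0.985, 0.173, -0.0], [-0.003, 0.015, -1.0]]
force: [0.3, -0.2, -0.4]
finger_gap: 0.0004
```

>>> move_arm(targets=[{"ax": 0.9,"ay": 0,"az": 0,"tx": 0,"ty": -8,"tz": 8,"gripper": 0},{"ax": 0,"ay": 0,"az": 0,"tx": 0,"ty": 0,"tz": 0,"gripper": 0},{"ax": 0,"ay": 0,"az": 0,"tx": -3,"ty": 0,"tz": 0,"gripper": 0},{"ax": 0,"ay": 0,"az": 0,"tx": -3,"ty": -0.8,"tz": 0,"gripper": 0},{"ax": 0,"ay": 0,"az": 0,"tx": -3,"ty": -0.8,"tz": 0,"gripper": 0},{"ax": 0,"ay": 0,"az": 0,"tx": -3,"ty": -0.8,"tz": 0,"gripper": 0},{"ax": 0,"ay": 0,"az": 0,"tx": -3,"ty": -0.8,"tz": 0,"gripper": 0},{"ax": 0,"ay": 0,"az": 0,"tx": -3,"ty": -0.8,"tz": 0,"gripper": 0}])

```text
time_s: 33.35
position: [0.4688, 0.1005, 0.0433]
ee_rot: [[-0.171, 0.985, -0.0], [0.985, 0.171, 0.015], [0.015, 0.002, -1.0]]
force: [0.3, 13.7, 0.3]
finger_gap: 0.0004
```

```bash
python3 reg.py
```

```text
33.35 [0.4688 0.1005 0.0433]
top depth ((555.7531127929688, -57.807769775390625), (139.74014282226562, 316.53753662109375), 10.57718563079834)
orig ((557.834228515625, -66.91255187988281), (139.76486206054688, 318.0296630859375), 12.716957092285156)
```

>>> move_arm(targets=[{"ax": 0.1,"ay": -0.8,"az": 0,"tx": -3,"ty": -0.8,"tz": 0,"gripper": 0},{"ax": 0,"ay": 0,"az": 0,"tx": -3,"ty": -0.8,"tz": 0,"gripper": 0},{"ax": 0,"ay": 0,"az": 0,"tx": -3,"ty": -0.8,"tz": 0,"gripper": 0},{"ax": 0,"ay": 0,"az": 0,"tx": -3,"ty": -0.8,"tz": 0,"gripper": 0}])

```text
time_s: 33.8
position: [0.4664, 0.0952, 0.0433]
ee_rot: [[-0.172, 0.985, -0.0], [0.985, 0.172, 0.012], [0.012, 0.002, -1.0]]
force: [0.3, 12.9, 0.9]
finger_gap: 0.0003
```

```bash
python3 reg.py
```

```text
33.8 [0.4664 0.0952 0.0433]
top depth ((555.6336669921875, -62.02323913574219), (139.79872131347656, 316.1888427734375), 11.481730461120605)
orig ((557.834228515625, -66.91255187988281), (139.76486206054688, 318.0296630859375), 12.716957092285156)
```

4.9 mm and 1.2° left; four more steps.

>>> move_arm(targets=[{"ax": 0.1,"ay": -0.7,"az": 0,"tx": -3,"ty": -0.6,"tz": 0,"gripper": 0},{"ax": 0,"ay": 0,"az": 0,"tx": -3,"ty": -0.6,"tz": 0,"gripper": 0},{"ax": 0,"ay": 0,"az": 0,"tx": -3,"ty": -0.6,"tz": 0,"gripper": 0},{"ax": 0,"ay": 0,"az": 0,"tx": -3,"ty": -0.6,"tz": 0,"gripper": 0}])

```text
time_s: 34.25
position: [0.4643, 0.0902, 0.0433]
ee_rot: [[-0.174, 0.985, -0.001], [0.985, 0.174, 0.011], [0.011, 0.001, -1.0]]
force: [-0.4, 13.1, 1.4]
finger_gap: 0.0001
```

```bash
python3 reg.py
```

```text
34.25 [0.4643 0.0902 0.0433]
top depth ((555.5089111328125, -65.42411804199219), (139.9480743408203, 317.1740417480469), 12.391425132751465)
orig ((557.834228515625, -66.91255187988281), (139.76486206054688, 318.0296630859375), 12.716957092285156)
```

Within 2.7 mm and 0.3° of the original pose. Retreat and take a final look.

>>> move_arm(targets=[{"ax": 0,"ay": 0,"az": 0,"tx": 12,"ty": 0,"tz": 0,"gripper": 0},{"ax": 0,"ay": 0,"az": 0,"tx": 25,"ty": 0,"tz": 0,"gripper": 0},{"ax": 0,"ay": 0,"az": 0,"tx": 10,"ty": 0,"tz": -35,"gripper": 0},{"ax": 0,"ay": 0,"az": 0,"tx": 0,"ty": 0,"tz": -45,"gripper": 0},{"ax": 0,"ay": 0,"az": 0,"tx": 0,"ty": 0,"tz": -45,"gripper": 0},{"ax": 0,"ay": 0,"az": 0,"tx": 30,"ty": -25,"tz": -20,"gripper": 0},{"ax": 0,"ay": 0,"az": 0,"tx": 40,"ty": -25,"tz": 0,"gripper": 0},{"ax": 0,"ay": 0,"az": 0,"tx": 30,"ty": -20,"tz": 0,"gripper": 0},{"ax": 0,"ay": 0,"az": 0,"tx": 0,"ty": 0,"tz": 0,"gripper": 0}])

```text
time_s: 35.2
position: [0.3647, 0.2296, 0.1968]
ee_rot: [[-0.176, 0.984, -0.002], [0.984, 0.176, 0.012], [0.012, 0.0, -1.0]]
force: [-0.3, -0.0, -0.3]
finger_gap: 0.0004
```

```bash
python3 reg.py
```

```text
35.2 [0.3647 0.2296 0.1968]
top depth ((555.4794311523438, -65.34326171875), (140.0126953125, 317.2879333496094), 12.324600219726562)
orig ((557.834228515625, -66.91255187988281), (139.76486206054688, 318.0296630859375), 12.716957092285156)
```

View pics/zc.png

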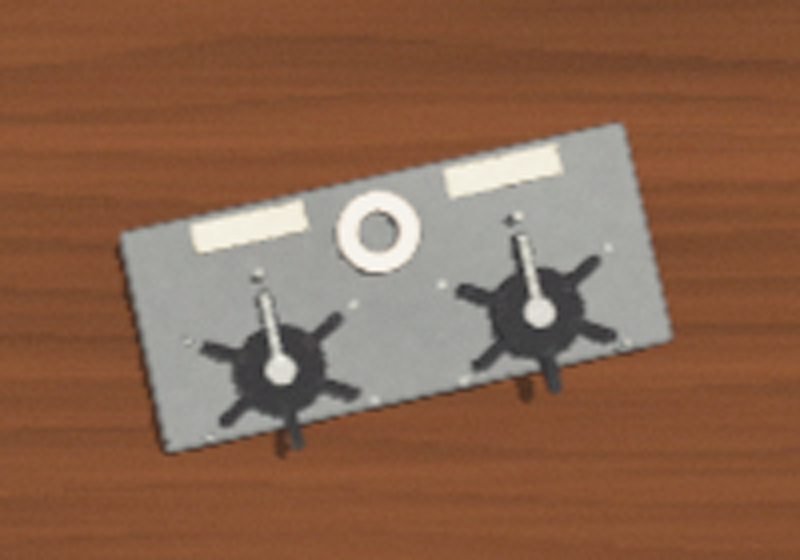

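The final view is unobstructed. Both ribs point at their pins (left (282,370)→(264,292), right (540,313)→(520,235)), the core sits in its place, and the register is back where it stood.

```bash
python3 -c "
from cell import *
print(job_done())"
```

```text
the job is handed in; nothing more can be done
None
```

Both thumbwheels are at home. Each started three clicks short and was flicked clockwise click by click with the shut fingertips, nothing pinched. The job was handed in at about 35 s with the robot clear of everything.

- **Wheels:** the wrist camera read the left wheel at -1.1° and the right at -1.6°, which I take as home within measurement error. The final overhead view shows both ribs pointing at their pins. I measured neither wheel past its pin.
- **Register moved:** two early pushes on the left wheel were too hard and too close to the hub. They dragged the register about 15 mm and 3.4° across the bench. I nudged it back with a side push of about 13 N. The last check put it within 3 mm and 0.4° of where it started, so the register did not stay put the whole time.
- **Stroke forces:** lug forces were mostly 2 to 5 N, but readings reached 8 to 11 N during the bad pushes and the right wheel's first click. Two strokes lost the lug tip and were repeated. I don't have a confirmed reason for the high resistance.
- **Measurement disagreement:** depth readings of the right axle position disagreed by up to about 5 mm because the gripper and its shadow got in the way. I settled on a value between them by comparing with the left wheel.
- **Other items:** the core still stands on the case. I did not touch the film can or card box, but did not measure them again at the end.

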